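Load two label rolls on the counter dispenser and thread the spindle

ROBOT

A 7-joint arm with a two-finger parallel gripper is mounted at the origin on a cart in front of the work surface, level with it; the furniture and walls round the work are solid. World frame = base frame: x ahead of the robot, y to its left, z up, the work surface at z = 0. Lengths are in mm, angles in rad, forces in N, time in s.
With the tool pointing down it reaches from about 400 to 850 mm from the base axis. Payload 10.4 kg.
Tool frame: the origin (TCP) lies between the finger pads; the fingertips stand env.finger_overhang ahead of it and the grasp point (between the pads) lies 6 mm ahead of it (env.finger_overhang is the distance from the TCP to the fingertips, in mm); y points along the fingers, z is the direction in which the jaws open and shut, and the axes are right-handed (so a half turn about y gives the same grasp; the last joint's range is limited). The gripper opens to 87 mm and grips with 3 to 60 N. Pads are 19 mm wide; open, the fingers measure 117 mm over their backs; the gripper's body (75 mm by 190 mm) begins 51 mm behind the grasp point.
Start: joints at [-1.322, 0.332, -0.065, 1.46, 0.022, 1.35, -0.088], TCP at [167.777, 602.08, 247.576] pointing down, gripper open.
Joint ranges: [-2.6, 2.6], [-0.5, 2.12], [-1.47, 1.34], [0.16, 2.42], [-1.27, 4.41], [0.06, 2.06], [-2.6, 2.6]. Speed limits (rad/s): [2.22, 2.22, 2.79, 2.79, 3.14, 3.14, 3.14].

INTERFACE

Orientations are given as a rotation vector (axis times angle).
In Python, from bench import readout, optics, order, models, env gives the robot as it stands. The module is installed in compiled form; this text tells all that it offers.
- The arm moves only by the shell command python3 -m crank 'ROWS' [FORCE]. ROWS is JSON, a list of rows, each a list of 5 numbers: the shift along the tool's x, y, z normalised to -1 to 1, where 1 is 0.04 m, then the turn about the tool's y normalised to -1 to 1, where 1 is 0.5 rad, then the gripper command: -1 is shut, 1 is fully open, values between are in proportion. In form: [[dx, dy, dz, spin, gripper], ...]. A call has 1 to 12 rows; each row shifts and turns the commanded pose from where the row before left it, along the tool's axes as they then stand; what a row does not reach is not made up. A row lasts 1/10 s, in which the tool goes at most 50 mm and 8.59 degrees, less where a joint would pass 70% of its speed; a pose out of reach is approached as far as the arm can. A call with a number of a shift or a turn outside -1 to 1 is refused whole. A call with a gripper value outside its range is refused whole. The fingers move at their own pace and stop on an object; FORCE is the grip in N (left out, the last holds). Time passes only in rows, so rows that do not move let the fingers close. It gives the time, the measured TCP pose, the force and the opening at its end, in the units of the state.
- readout.state(): the state, without advancing time (a new reading comes with each control period).
- optics.get_image(name): name is "scene" or "side" or "wrist"; returns the picture (384x512x3 uint8, blue, green, red); there is no depth.
- optics.get_calibration(name): a dict with "intrinsics" (3x3 intrinsics, pixels), "k1" (the pictures are not rectified: a ray, as slopes to the right and down, at radius r is drawn at 1 + k1 r^2 times it, then the intrinsics apply), "R" (3x3) and "t" (3): a world point X has camera coordinates R X + t. Camera axes: x right, y down, z forward; pixel columns grow to the right and rows downward; lengths in mm; the calibration is good to about 2 mm. A picture is of the moment at which its call begins: read the wrist's pose just before it. get_calibration takes no time and is no camera call; for the wrist camera it gives the pose at the moment of the call.
- order.finish_job(): hands the job in, once; it reports no verdict.
Trained networks look in the newest picture that a camera, given by its name, has taken for a name from the list of things; names that differ only in an ending like _2 or _b are one class to them, and where a whole thing is asked for, a point or a joint stands for the part that bears it (a point fixed in the world has none). Each returns a list of dicts, best first, with "conf" (0 to 1); they miss things now and then, are a little off and sometimes report something else, mostly with a low value. They report only what shows in the picture. A call takes as long as a camera call. They do not tell look-alikes from the thing itself.
- models.find_in(thing, camera): "centre" ([column, row] in pixels, amid what is visible of it).
- models.regions_of(thing, camera): "mask" (384x512 bool, what is visible of it) and "centre" ([column, row] in pixels, amid what is visible of it).
The state is a dict: "time": time; "q": joint angles; "dq": joint speeds; "effort": joint torques, N m; "eef_pos": TCP position; "eef_rot": TCP orientation; "wrist_force": force on the tool from outside, world axes, zero at the start; "wrist_torque": the same for the moment, N m; "grip_width": opening from 0.0 (shut) to 1.0 (fully open).
Only numpy, scipy, OpenCV 4.12 (cv2) and the standard library are available. Lean on these libraries where they do the work, as an engineer would, in place of code of your own. Each camera call takes 0.05 s, during which the arm holds its last target.

TASK

Reload the label dispenser: move the wide and the narrow label roll from the caddy into the stand's bays of matching width, then push the spindle from the end nearest you through the three cheeks and both roll cores until its handle is up against the first cheek. Let go of everything, and leave the other things on the counter where they are.

Things in the scene. Friction and masses are not known exactly. Their poses are not given: they have to be found in the camera images.
- stand: label-roll stand, fixed: wood base 134 x 84 mm, three dark steel cheeks 8 mm thick, centred at x = -55, -7, +55 mm; each has an eye (34 mm outside, top 67 mm above the counter) with a round 17 mm hole; the holes share one line along x, 50 mm up. Below the eyes cheeks are 56 mm wide, to 31 mm up. Origin: centre of underside; x along the holes away from the robot, z up
- stand_mid (a point): point on the line of the three holes, at the middle of the 118 mm length over the cheeks, 50 mm above the counter; axes as the stand's
- stand_mouth (a point): where the spindle enters: centre of the outer face of the hole in the cheek nearest the robot, 59 mm from stand_mid along -x; axes as the stand's
- narrow_bay (a point): centre of the narrow bay (40 mm clear between the two cheeks nearest the robot) on the line of holes: where the narrow roll's centre belongs; axes as the stand's. Two steel rails (8 mm thick, along x at y = -20 and +20 mm, centres 22.5 mm above the counter) cross both bays: a roll laid on them settles with its core on the line of holes
- wide_bay (a point): centre of the wide bay (54 mm clear between the two cheeks farthest from the robot) on the line of holes: where the wide roll's centre belongs; axes and rails as for narrow_bay
- caddy: wooden caddy, fixed, board 150 x 80 mm with two steel rails along its x and three low dividers (28 mm high), which part it into two slots centred at x = -36 and +36 mm; a roll stands on its rim in each, its axis along the caddy's x, which runs roughly to the robot's left. Origin: centre of the underside, z up
- wide_roll: roll of paper labels, 60 mm diameter, 40 mm wide, cardboard core with a 20 mm through hole, 77 to 154 g. Origin: its centre; x along its axis (at the start level, 44 mm above the counter). It may turn about its own axis, which does not matter. Either caddy slot may hold it
- narrow_roll: like the wide roll (60 mm diameter, 20 mm hole) but only 26 mm wide, 56 to 112 g. Origin: its centre; x along its axis
- spindle: aluminium shaft 14 mm thick and 128 mm long, the last 10 mm tapering to 7 mm, behind it a dark wood handle 46 long x 26 wide x 14 mm thick, lying flat on the counter (axis 7 mm up). Origin: on the axis 59 mm ahead of the handle's shoulder, so it meets stand_mid when the shoulder touches the cheek; x from handle to tip. 80 to 130 g
- spindle_handle (a point): centre of the spindle's handle, 82 mm behind the spindle's origin; axes as the spindle's
- spindle_tip (a point): tip of the spindle, 69 mm ahead of its origin
- service_bell: bystander: chrome desk bell, 84 mm across, 58 mm tall. Origin: centre of its underside
- stapler: bystander: desk stapler, 135 x 36 mm, 42 mm tall. Origin: centre of its underside
- tape_1: bystander: roll of tape lying flat, 96 mm across, 25 mm tall (not one of the label rolls). Origin: centre of its underside
- matchbox: bystander: matchbox, 37 x 56 mm, 16 mm tall. Origin: centre of its underside
- candle_1: bystander: small round candle in a metal cup, 38 mm across, 15 mm tall. Origin: centre of its underside
- card_pack: bystander: banded pack of small cards, 84 x 54 mm, 18 mm tall. Origin: centre of its underside
- drink_dispenser: obstacle, fixed, in the same place each time: glass drink dispenser on a wire stand, at x 0.47 to 0.73 m, y 0.11 to 0.37 m in the robot's frame, 0.44 m tall, in a low tray (rim 50 mm high, x 0.46 to 0.69, y 0.07 to 0.45)
- counter_sign: obstacle, fixed, in the same place each time: upright board on a small easel, at x 0.57 to 0.62 m, y -0.15 to 0.04 m, 0.23 m tall. A wall bounds the counter at y = -0.50; behind the stand, from x = 0.66, a hand stamp (70 mm tall) and a notebook lie, and from x = 0.77 stands a small chest (150 mm tall)
Things that resemble listed ones, but are neither listed nor needed, are in the scene too. What is shaped like the narrow_roll but pink is not meant.

How it is judged:
By the outcome, as a careful person would: the job done as asked, in the order asked, and still so for the second after the job is handed in, with the robot touching nothing.
It also fails if it takes over 72 s, if anything falls off the work surface, if the arm or the gripper's body presses on something with over 40 N, if the wrist force passes 120 N, or if a joint passes its speed limit or range.

## Working session

There is one attempt and no reset: what is moved stays moved. The work goes in short steps, Python scripts to look and compute and a shell command to move; the robot and the scene stay as the last step left them, time stands still between calls to the robot, and variables do not carry over. Pictures are saved under pics/ and viewed, and the job is handed in when it is done.

```bash
mkdir -p pics; ls; cat > h.py <<'E'
import numpy as np, cv2
from scipy.spatial.transform import Rotation as R
from bench import readout, optics, order, models, env
def st():
    s=readout.state(); print('t',round(s['time'],2),'pos',np.round(s['eef_pos'],1),'rot',np.round(s['eef_rot'],3),'F',np.round(s['wrist_force'],1),'w',round(s['grip_width'],3)); return s
def pic(n,f):
    c=optics.get_calibration(n); im=optics.get_image(n); cv2.imwrite('pics/'+f,im); return im,c
def ray(c,uv):
    K=np.array(c['intrinsics']); p=np.array([(uv[0]-K[0,2])/K[0,0],(uv[1]-K[1,2])/K[1,1]])
    q=p.copy()
    for _ in range(20): q=p/(1+c['k1']*(q@q))
    Rm=np.array(c['R']); t=np.array(c['t']).ravel()
    return -Rm.T@t, Rm.T@np.array([q[0],q[1],1.])
def at(c,uv,z):
    o,d=ray(c,uv); return o+d*(z-o[2])/d[2]
def proj(c,X):
    K=np.array(c['intrinsics']); x=np.array(c['R'])@np.array(X,float)+np.array(c['t']).ravel(); q=x[:2]/x[2]; q=q*(1+c['k1']*(q@q)); return np.array([K[0,0]*q[0]+K[0,2],K[1,1]*q[1]+K[1,2]])
E
python3 - <<'E'
from h import *
s=st(); print(env.finger_overhang, R.from_rotvec(s['eef_rot']).as_matrix().round(3))
for n in ['scene','side','wrist']:
    im,c=pic(n,n+'0.png'); print(n,np.round(ray(c,(256,192)),2),c['k1'],np.array(c['intrinsics'])[0,0])
E
```

```text
pics
t 0.0 pos [167.7 601.7 246.7] rot [-1.562  0.213 -0.213] F [-0.3 -0.7 -0.1] w 0.999
25.0 [[ 0.963 -0.     0.268]
 [-0.268 -0.001  0.963]
 [ 0.    -1.    -0.001]]
scene [[-3.6935e+02  2.2838e+02  6.3118e+02]
 [ 8.1000e-01 -2.9000e-01 -5.1000e-01]] -0.035246617404415495 353.94938497142715
side [[ 4.97520e+02  6.75220e+02  1.38815e+03]
 [ 1.00000e-02 -4.80000e-01 -8.80000e-01]] 0.026685725672040347 480.55334205930916
wrist [[ 9.8090e+01  6.2211e+02  3.8450e+02]
 [ 2.5000e-01 -7.0000e-02 -9.6000e-01]] 0.023726323026062632 287.54067198541605
```

View images.

View pics/scene0.png

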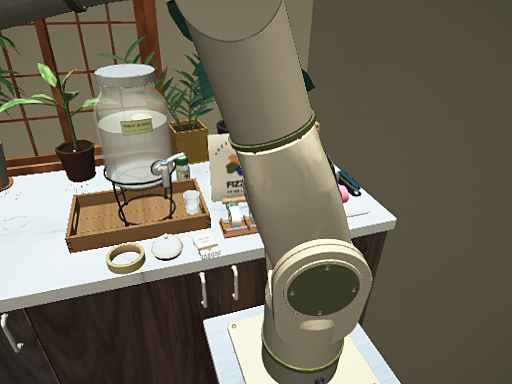

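View pics/side0.png

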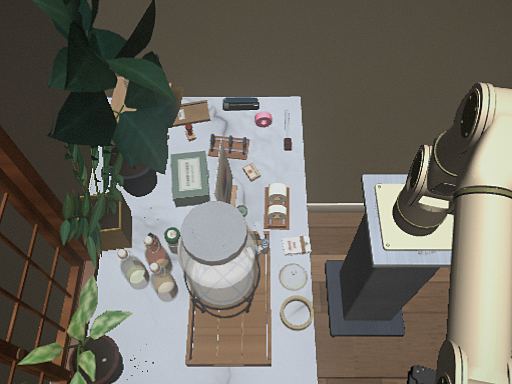

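View pics/wrist0.png

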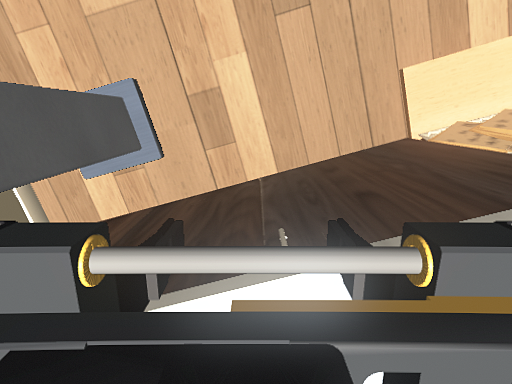

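```bash
python3 - <<'E'
from h import *
im=cv2.imread('pics/side0.png'); cv2.imwrite('pics/side0z.png',cv2.resize(im[90:240,170:320],(750,750),interpolation=cv2.INTER_CUBIC)[:600] )
c=optics.get_calibration('side')
optics.get_image('side')
z={'stand':30,'caddy':10,'wide_roll':60,'narrow_roll':60,'spindle':7,'spindle_handle':7,'service_bell':30,'stapler':30,'tape_1':12,'matchbox':16,'candle_1':10,'card_pack':18}
for k in z:
    for d in models.find_in(k,'side')[:3]: print(k,round(d['conf'],2),np.round(d['centre']),np.round(at(c,d['centre'],z[k])))
E
```

```text
stand 0.95 [234. 146.] [ 582. -254.   30.]
caddy 0.62 [278. 222.] [436.  22.  10.]
caddy 0.32 [244. 212.] [544. -14.  10.]
wide_roll 0.9 [276. 190.] [443. -64.  60.]
narrow_roll 0.65 [264. 119.] [ 477. -346.   60.]
narrow_roll 0.57 [274. 212.] [450.  12.  60.]
narrow_roll 0.39 [230. 146.] [ 591. -233.   60.]
spindle 0.47 [287. 136.] [ 397. -310.    7.]
spindle_handle 0.61 [288. 134.] [ 396. -318.    7.]
service_bell 0.62 [230. 144.] [ 596. -261.   30.]
service_bell 0.57 [293. 278.] [398. 212.  30.]
service_bell 0.4 [301. 298.] [377. 273.  30.]
stapler 0.27 [298. 246.] [378. 114.  30.]
tape_1 0.74 [231. 144.] [ 592. -275.   12.]
tape_1 0.72 [307. 298.] [359. 268.  12.]
tape_1 0.23 [292. 278.] [399. 208.  12.]
matchbox 0.69 [252. 170.] [ 520. -166.   16.]
card_pack 0.8 [298. 247.] [377. 112.  18.]
card_pack 0.55 [229. 144.] [ 599. -272.   18.]
```

View pics/side0z.png

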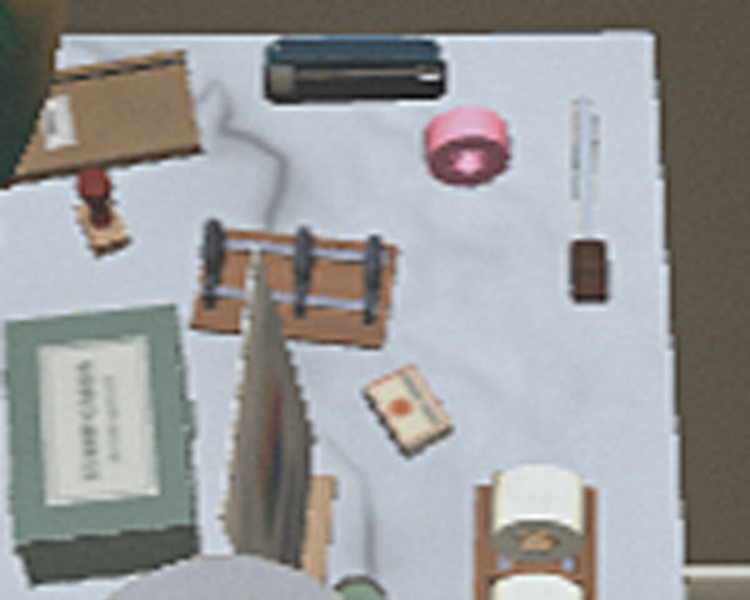

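```bash
cat >> h.py <<'E'
def plan(target,n=None,yaw=None):
    """print tool-axis shifts (units) from now to target xyz and spin for yaw(deg) of tool x"""
    s=st(); M=R.from_rotvec(s['eef_rot']).as_matrix(); psi=np.degrees(np.arctan2(M[1,0],M[0,0]))
    d=M.T@(np.array(target,float)-np.array(s['eef_pos']))/40
    print('yaw',round(psi,2),'tilt y',M[:,1].round(3),'units',d.round(3), 'mm',(d*40).round(1))
    if yaw is not None:
        e=(yaw-psi+180)%360-180; print('spin units',round(-np.radians(e)/.5,3))
E
python3 -m crank '[[0.71,0,-0.55,0,1],[0.71,0,-0.55,0,1],[0.71,0,-0.55,0,1],[0.71,0,-0.55,0,1],[0.71,0,-0.55,0,1],[0.71,0,-0.55,0,1],[0.71,0,-0.55,0,1],[0.71,0,-0.55,0,1],[0,0,0,0,1]]'
python3 -c "
from h import *
plan((370,90,300))"
```

```text
time: 1.7
eef_pos: [342.9, 367.4, 247.9]
eef_rot: [-1.56, 0.218, -0.22]
wrist_force: [-0.1, 0.7, 0.3]
grip_width: 1.004
t 1.7 pos [342.9 367.4 247.9] rot [-1.56   0.218 -0.22 ] F [-0.1  0.7  0.3] w 1.004
yaw -15.98 tilt y [ 0.001 -0.001 -1.   ] units [ 2.563 -1.297 -6.482] mm [ 102.5  -51.9 -259.3]
```

```bash
python3 -m crank '[[0.32,-0.16,-0.81,0,1],[0.32,-0.16,-0.81,0,1],[0.32,-0.16,-0.81,0,1],[0.32,-0.16,-0.81,0,1],[0.32,-0.16,-0.81,0,1],[0.32,-0.16,-0.81,0,1],[0.32,-0.16,-0.81,0,1],[0.32,-0.16,-0.81,0,1]]'
python3 -m crank '[[0,0,0,0.29,1],[0,0,0,0.29,1],[0,0,0,0.29,1],[0,0,0,0.29,1],[0,0,0,0.29,1],[0,0,0,0.29,1],[0,0,0,0.29,1],[0,0,0,0.29,1],[0,0,0,0.26,1],[0,0,0,0,1]]'
python3 -c "
from h import *
plan((440,-20,300),yaw=-90)
print(np.round(readout.state()['q'],2))"
```

```text
time: 2.5
eef_pos: [368.4, 93.3, 299.2]
eef_rot: [-1.56, 0.213, -0.213]
wrist_force: [0.8, -0.1, 0.4]
grip_width: 0.997
time: 3.5
eef_pos: [368.5, 94.7, 298.9]
eef_rot: [-1.212, 1.204, -1.204]
wrist_force: [-0.3, -0.4, 0.1]
grip_width: 0.998
t 3.5 pos [368.5  94.7 298.9] rot [-1.212  1.204 -1.204] F [-0.3 -0.4  0.1] w 0.998
yaw -89.59 tilt y [ 0.  0. -1.] units [ 2.879 -0.028  1.768] mm [115.2  -1.1  70.7]
spin units 0.014
[-0.6  -0.26  0.19  1.96  0.05  1.44 -0.42]
```

```bash
python3 -m crank '[[0.73,0,0.23,0,1],[0.73,0,0.23,0,1],[0.73,0,0.23,0,1],[0.73,0,0.23,0,1],[0.73,0,0.23,0,1],[0.73,0,0.23,0,1],[0.73,0,0.23,0,1],[0,0,0,0,1]]'
python3 - <<'E'
from h import *
st()
im,c=pic('wrist','w1.png')
for k in ['caddy','wide_roll','narrow_roll']:
    for d in models.regions_of(k,'wrist')[:3]:
        m=d['mask'].astype(np.uint8); ys,xs=np.nonzero(m); print(k,round(d['conf'],2),np.round(d['centre']),'bbox',xs.min(),xs.max(),ys.min(),ys.max(),at(c,d['centre'],44 if 'roll' in k else 10).round())
E
```

```text
time: 4.3
eef_pos: [435.1, -112.8, 298.9]
eef_rot: [-1.213, 1.202, -1.204]
wrist_force: [0.3, 0.8, -0.1]
grip_width: 0.998
t 4.3 pos [ 435.1 -112.8  298.9] rot [-1.213  1.202 -1.204] F [ 0.3  0.8 -0.1] w 0.998
caddy 0.8 [259.  99.] bbox 229 290 44 158 [438. -22.  10.]
caddy 0.45 [374. 237.] bbox 317 400 228 245 [ 626. -231.   10.]
wide_roll 0.72 [259. 133.] bbox 235 280 115 148 [439. -66.  44.]
narrow_roll 0.6 [258.  74.] bbox 237 283 59 87 [436.   7.  44.]
```

View pics/w1.png

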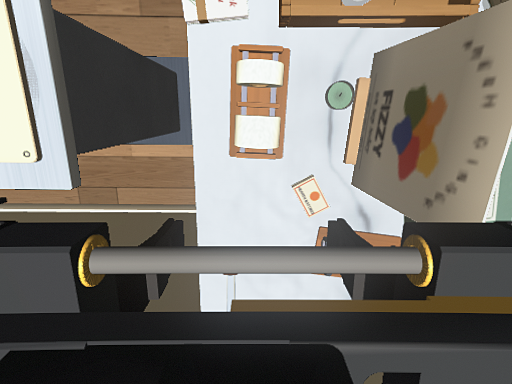

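```bash
python3 - <<'E'
from h import *
im=cv2.imread('pics/w1.png'); cv2.imwrite('pics/w1z.png',cv2.resize(im[35:170,215:315],(600,810),interpolation=cv2.INTER_CUBIC)[:, :][:600*2:1].copy() if 0 else cv2.resize(im[35:170,215:315],(440,594),interpolation=cv2.INTER_CUBIC))
c=optics.get_calibration('wrist')
for uv in [(235,45),(290,48),(230,156),(283,159)]: print(at(c,uv,12).round(1))
E
```

```text
[404.6  51.3  12. ]
[478.3  48.6  12. ]
[396.2 -97.2  12. ]
[ 474.8 -100.7   12. ]
```

View pics/w1z.png

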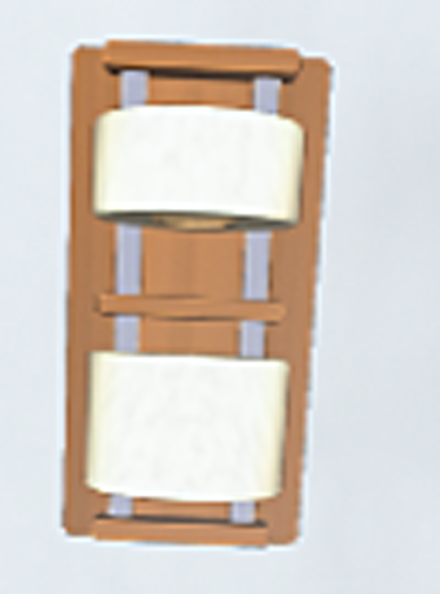

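```bash
python3 - <<'E'
from h import *
c=optics.get_calibration('wrist')
f=lambda x,y:(215+x/4.4,35+y/4.4)
for n,p,z in [('TL',(75,45),10),('TR',(332,62),10),('BL',(62,530),10),('BR',(300,545),10),('wtop',(190,354),74),('wbot',(183,498),74),('wl',(88,420),50),('wr',(287,425),50),('ntop',(200,105),74),('nbot',(195,213),74),('nl',(95,170),50),('nr',(303,170),50)]: print(n,at(c,f(*p),z).round(1))
plan((437,-65,300),yaw=-92)
E
```

```text
TL [400.5  51.4  10. ]
TR [479.1  47.7  10. ]
BL [394.7 -96.7  10. ]
BR [ 475.3 -100.8   10. ]
wtop [436.4 -38.4  74. ]
wbot [435.1 -78.   74. ]
wl [406.5 -58.   50. ]
wr [466.  -58.7  50. ]
ntop [438.1  24.5  74. ]
nbot [437.2  -2.   74. ]
nl [408.9  11.3  50. ]
nr [467.9  12.   50. ]
t 4.5 pos [ 434.7 -108.3  298.7] rot [-1.215  1.2   -1.2  ] F [ 0.3 -0.1 -0.7] w 1.002
yaw -89.3 tilt y [-0.  0. -1.] units [-1.083 -0.033  0.072] mm [-43.3  -1.3   2.9]
spin units 0.094
```

```bash
python3 -m crank '[[-0.62,0,0.02,0.09,1],[-0.63,0,0.01,0,1],[0,0.7,0,0,1],[0,0.9,0,0,1],[0,0.9,0,0,1],[0,0.9,0,0,1],[0,0.8,0,0,1],[0,0,0,0,1],[0,0,0,0,1]]' 40
python3 -c "
from h import *
plan((436,-58.2,52),yaw=-92)"
```

```text
time: 5.4
eef_pos: [436.6, -58.9, 131.5]
eef_rot: [-1.193, 1.235, -1.234]
wrist_force: [-0.3, -0.1, -0.8]
grip_width: 0.999
t 5.4 pos [436.6 -58.9 131.5] rot [-1.193  1.235 -1.234] F [-0.3 -0.1 -0.8] w 0.999
yaw -91.97 tilt y [-0. -0. -1.] units [-0.016  1.986 -0.015] mm [-0.7 79.5 -0.6]
spin units 0.001
```

```bash
python3 -m crank '[[-0.01,0.7,0,0,1],[0,0.7,0,0,1],[0,0.6,0,0,1],[0,0,0,0,1],[0,0,0,0,-1],[0,0,0,0,-1],[0,0,0,0,-1],[0,0,0,0,-1]]' 40
python3 -c "
from h import *
plan((436,-58.2,52),yaw=-92)"
```

```text
time: 6.2
eef_pos: [437.2, -58.9, 51.7]
eef_rot: [-1.19, 1.235, -1.236]
wrist_force: [-1.0, 0.1, -0.4]
grip_width: 0.721
t 6.2 pos [437.2 -58.9  51.7] rot [-1.19   1.235 -1.236] F [-1.   0.1 -0.4] w 0.721
yaw -92.05 tilt y [ 0.002  0.001 -1.   ] units [-0.016 -0.008 -0.032] mm [-0.7 -0.3 -1.3]
spin units -0.002
```

```bash
python3 -m crank '[[0,0,0,0,-1],[0,-0.3,0,0,-1],[0,-0.7,0,0,-1],[0,-0.9,0,0,-1],[0,-0.9,0,0,-1],[0,-0.9,0,0,-1],[0,-0.9,0,0,-1],[0,-0.8,0,0,-1],[0,0,0,0,-1]]' 40
python3 -c "
from h import *
plan((470,-255,270),yaw=-180)"
```

```text
time: 7.1
eef_pos: [438.0, -59.5, 271.3]
eef_rot: [-1.186, 1.232, -1.238]
wrist_force: [0.3, -0.9, -1.4]
grip_width: 0.686
t 7.1 pos [438.  -59.5 271.3] rot [-1.186  1.232 -1.238] F [ 0.3 -0.9 -1.4] w 0.686
yaw -92.11 tilt y [ 0.007  0.001 -1.   ] units [4.855 0.033 0.98 ] mm [194.2   1.3  39.2]
spin units 3.068
```

```bash
python3 -m crank '[[0.81,0,0.16,0,-1],[0.81,0,0.16,0,-1],[0.81,0,0.16,0,-1],[0.81,0,0.16,0,-1],[0.81,0,0.16,0,-1],[0.81,0,0.16,0,-1],[0,0,0,0,-1]]' 40
python3 -m crank '[[0,0,0,0.28,-1],[0,0,0,0.28,-1],[0,0,0,0.28,-1],[0,0,0,0.28,-1],[0,0,0,0.28,-1],[0,0,0,0.28,-1],[0,0,0,0.28,-1],[0,0,0,0.28,-1],[0,0,0,0.28,-1],[0,0,0,0.28,-1],[0,0,0,0.28,-1],[0,0,0,0,-1]]' 40
python3 - <<'E'
from h import *
st(); print(np.round(readout.state()['q'],2))
im,c=pic('wrist','w2.png')
cv2.imwrite('pics/w2z.png',cv2.resize(im[0:260,130:400],(780,750))[:600])
np.save('w2c.npy',c,allow_pickle=True)
for k in ['stand']:
    for d in models.regions_of(k,'wrist')[:3]:
        m=d['mask'].astype(np.uint8); ys,xs=np.nonzero(m); print(k,round(d['conf'],2),np.round(d['centre']),'bbox',xs.min(),xs.max(),ys.min(),ys.max(),at(c,d['centre'],30).round())
E
```

```text
time: 7.8
eef_pos: [466.5, -259.0, 266.3]
eef_rot: [-1.192, 1.24, -1.241]
wrist_force: [-0.9, -0.8, -1.2]
grip_width: 0.683
time: 9.0
eef_pos: [467.5, -254.1, 266.3]
eef_rot: [-0.007, -2.218, 2.216]
wrist_force: [0.2, 0.1, -1.0]
grip_width: 0.687
t 9.0 pos [ 467.5 -254.1  266.3] rot [-0.007 -2.218  2.216] F [ 0.2  0.1 -1. ] w 0.687
[-0.41  0.14  0.91  1.72 -0.11  1.34 -1.05]
stand 0.8 [262.  60.] bbox 226 304 0 121 [ 599. -262.   30.]
stand 0.29 [410.  90.] bbox 385 434 34 147 [ 563. -442.   30.]
```

View pics/w2.png

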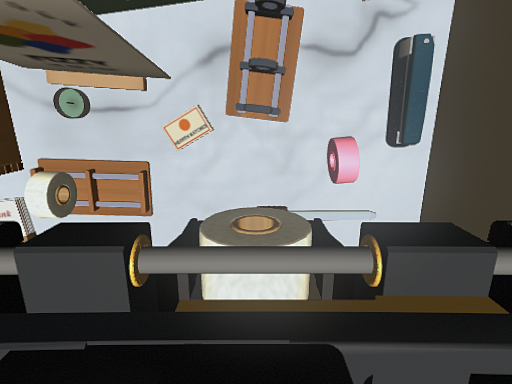

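View pics/w2z.png

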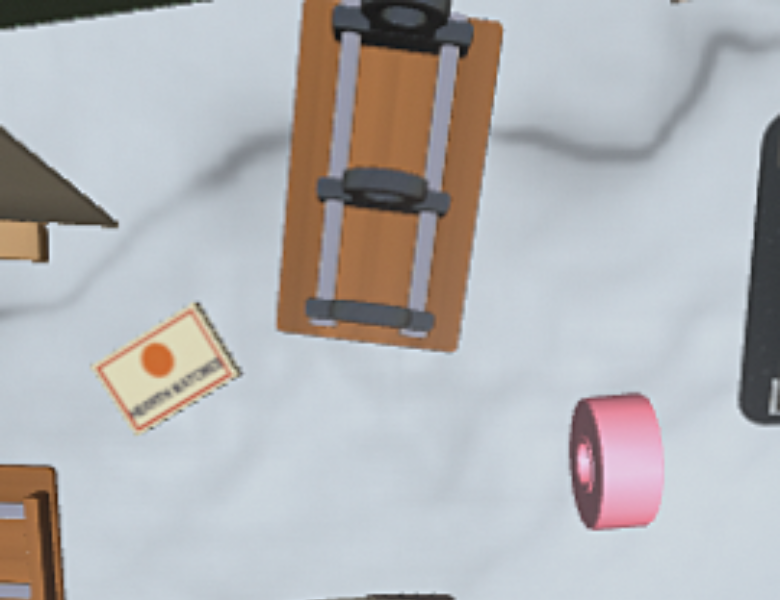

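```bash
python3 -m crank '[[0.6,0,0,0.06,-1],[0.6,0,0,0.06,-1],[0.3,0,-0.3,0.06,-1],[0,0,0,0,-1],[0,0,0,0,-1]]' 40
python3 - <<'E'
from h import *
st()
im,c=pic('wrist','w3.png')
cv2.imwrite('pics/w3z.png',cv2.resize(im[0:180,180:330],(667,800),interpolation=cv2.INTER_CUBIC)[:600])
np.save('w3c.npy',c,allow_pickle=True)
E
```

```text
time: 9.6
eef_pos: [409.2, -240.8, 266.9]
eef_rot: [-0.101, -2.176, 2.174]
wrist_force: [-0.3, -1.0, -0.5]
grip_width: 0.68
t 9.6 pos [ 409.2 -240.8  266.9] rot [-0.101 -2.176  2.174] F [-0.3 -1.  -0.5] w 0.68
```

View pics/w3z.png

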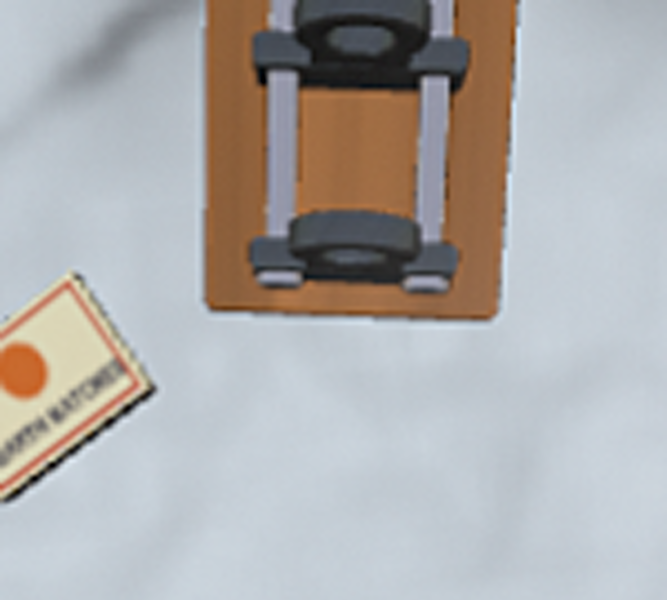

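```bash
python3 -m crank '[[-0.7,0,0,0,-1],[-0.8,0,0,0,-1],[-0.8,0,0,0,-1],[-0.6,0,0,0,-1],[0,0,0,0,-1],[0,0,0,0,-1]]' 40
python3 - <<'E'
from h import *
st()
im,c=pic('wrist','w4.png')
cv2.imwrite('pics/w4z.png',cv2.resize(im[25:205,180:330],(667,800),interpolation=cv2.INTER_CUBIC)[:600])
cv2.imwrite('pics/w4y.png',cv2.resize(im[125:205,180:330],(667,356),interpolation=cv2.INTER_CUBIC))
np.save('w4c.npy',c,allow_pickle=True)
E
```

```text
time: 10.25
eef_pos: [524.4, -252.6, 265.8]
eef_rot: [-0.1, -2.17, 2.174]
wrist_force: [-0.7, -1.0, -0.9]
grip_width: 0.683
t 10.25 pos [ 524.4 -252.6  265.8] rot [-0.1   -2.17   2.174] F [-0.7 -1.  -0.9] w 0.683
```

View pics/w4z.png

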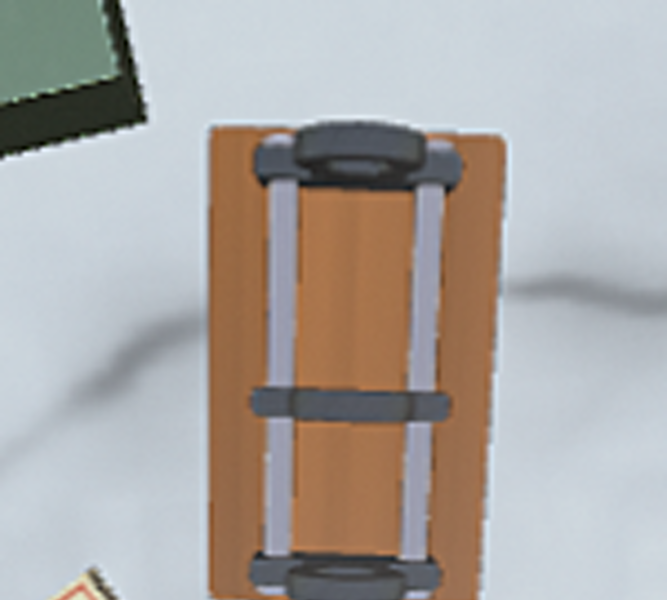

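View pics/w4y.png

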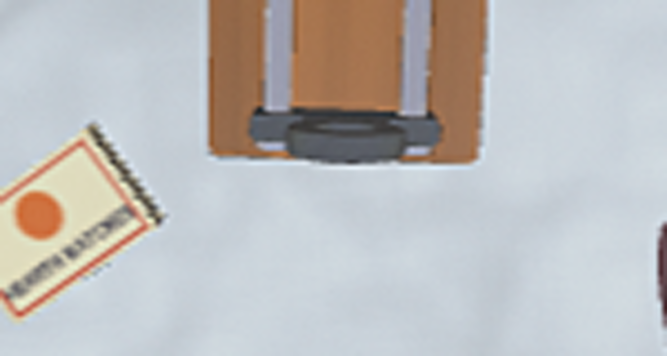

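```bash
cat > fit.py <<'E'
from h import *
from scipy.optimize import least_squares
c=np.load('w4c.npy',allow_pickle=True).item()
a=lambda X,Y:(180+X/4.447,25+Y/4.444)
b=lambda X,Y:(180+X/4.447,125+Y/4.45)
F=[((-7,28,28),a(249,403)),((-7,-28,28),a(451,406)),((55,28,28),a(254,163)),((55,-28,28),a(462,168)),((-55,28,28),b(249,130)),((-55,-28,28),b(442,132)),
((-7,0,67),a(352,404)),
((67,42,-1),a(209,127)),((67,-42,-1),a(506,136)),((-67,42,-1),b(209,154)),((-67,-42,-1),b(478,163))]
def pts(p):
    x,y,th,zb=p; out=[]
    for l,_ in F:
        l=np.array(l,float); 
        if l[2]<0:l[2]=zb
        out.append([x+np.cos(th)*l[0]-np.sin(th)*l[1],y+np.sin(th)*l[0]+np.cos(th)*l[1],l[2]])
    return np.array(out)
def res(p): return np.concatenate([proj(c,X)-np.array(f[1]) for X,f in zip(pts(p),F)])
r=least_squares(res,[600,-260,-.1,12],loss='soft_l1'); print(r.x.round(3),np.degrees(r.x[2]).round(2)); print(res(r.x).reshape(-1,2).round(1))
x,y,th,_=r.x
for n,l in [('mouth',-59),('narrow',-31),('wide',24),('tipout',-60-69)]: print(n,(x+np.cos(th)*l).round(1),(y+np.sin(th)*l).round(1))
E
python3 fit.py
```

```text
[ 5.97277e+02 -2.64185e+02 -1.21000e-01  7.45700e+00] -6.91
[[ 0.6 -0.3]
 [-0.4  0.2]
 [-0.1 -0. ]
 [-0.2  0.2]
 [ 0.3 -0.7]
 [-0.3 -0.1]
 [ 0.2  0.5]
 [-0.1  0. ]
 [-0.   0. ]
 [-0.   0.2]
 [ 0.1 -0.2]]
mouth 538.7 -257.1
narrow 566.5 -260.5
wide 621.1 -267.1
tipout 469.2 -248.7
```

```bash
python3 -c "
from h import *
plan((620.4,-267,58.5),yaw=173.09)"
```

```text
t 10.3 pos [ 523.9 -252.7  266.2] rot [-0.102 -2.171  2.173] F [-0.5 -0.3  0.2] w 0.683
yaw 174.55 tilt y [-0.002 -0.001 -1.   ] units [-2.443  5.19   0.12 ] mm [-97.7 207.6   4.8]
spin units 0.051
```

```bash
python3 -m crank '[[-0.6,0,0.03,0.05,-1],[-0.6,0,0.03,0,-1],[-0.6,0,0.03,0,-1],[-0.63,0,0.03,0,-1],[0,0.7,0,0,-1],[0,0.9,0,0,-1],[0,0.8,0,0,-1],[0,0.6,0,0,-1],[0,0,0,0,-1],[0,0,0,0,-1]]' 40
python3 - <<'E'
from h import *
plan((620.4,-267,58.5),yaw=173.09)
pic('wrist','w5.png');pic('side','s5.png')
E
```

```text
time: 11.3
eef_pos: [620.1, -268.2, 147.9]
eef_rot: [-0.131, -2.16, 2.16]
wrist_force: [0.2, -0.9, 0.1]
grip_width: 0.685
t 11.3 pos [ 620.1 -268.2  147.9] rot [-0.131 -2.16   2.16 ] F [ 0.2 -0.9  0.1] w 0.685
yaw 173.11 tilt y [ 0.001 -0.    -1.   ] units [-2.000e-03  2.235e+00 -3.000e-02] mm [-0.1 89.4 -1.2]
spin units 0.001
```

View pics/w5.png

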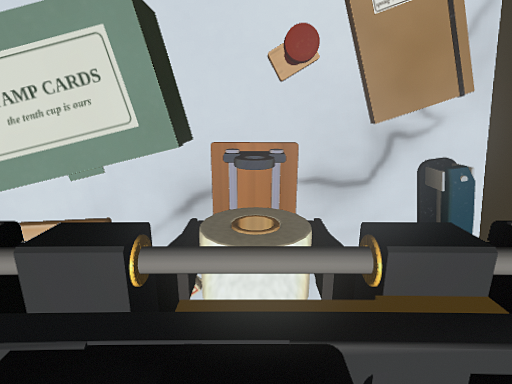

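```bash
python3 -m crank '[[0,0.6,-0.03,0,-1],[0,0.6,0,0,-1],[0,0.5,0,0,-1],[0,0.3,0,0,-1],[0,0.2,0,0,-1],[0,0,0,0,-1]]' 40
python3 - <<'E'
from h import *
plan((620.4,-267,58.5),yaw=173.09)
E
```

```text
time: 12.0
eef_pos: [621.1, -266.7, 59.0]
eef_rot: [-0.131, -2.16, 2.16]
wrist_force: [2.2, -1.2, -2.9]
grip_width: 0.683
t 12.0 pos [ 621.1 -266.7   59. ] rot [-0.131 -2.16   2.16 ] F [ 2.2 -1.2 -2.9] w 0.683
yaw 173.13 tilt y [ 0.001 -0.    -1.   ] units [0.017 0.014 0.008] mm [0.7 0.5 0.3]
spin units 0.001
```

```bash
python3 -m crank '[[0,0,0,0,1],[0,0,0,0,1],[0,0,0,0,1],[0,-0.3,0,0,1],[0,-0.7,0,0,1],[0,-0.9,0,0,1],[0,-0.9,0,0,1],[0,-0.9,0,0,1],[0,-0.9,0,0,1],[0,0,0,0,1]]' 40
python3 - <<'E'
from h import *
plan((438,11.2,240),yaw=-92)
pic('wrist','w6.png')
E
```

```text
time: 13.0
eef_pos: [621.7, -268.3, 249.4]
eef_rot: [-0.139, -2.16, 2.165]
wrist_force: [-0.8, -0.3, 0.0]
grip_width: 1.0
t 13.0 pos [ 621.7 -268.3  249.4] rot [-0.139 -2.16   2.165] F [-0.8 -0.3  0. ] w 1.0
yaw 173.08 tilt y [ 0.008 -0.003 -1.   ] units [ 5.402  0.179 -6.384] mm [ 216.1    7.2 -255.3]
spin units -3.313
```

View pics/w6.png

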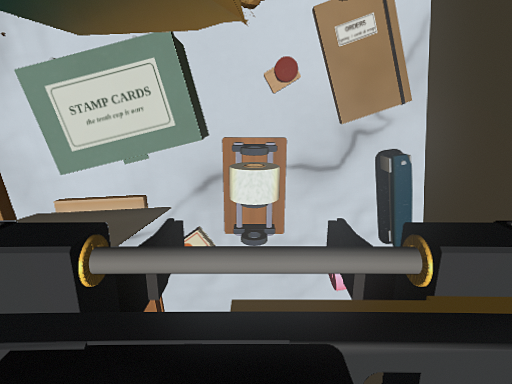

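```bash
python3 - <<'E'
from h import *
c=optics.get_calibration('wrist'); th=-.121
for n,l in [('farcheek',(55,0,67)),('mid',(-7,0,67)),('near',(-55,0,67)),('basenear',(-67,0,8)),('rollfar',(44,0,80)),('rollnear',(4,0,80))]:
    X=[597.3+np.cos(th)*l[0]-np.sin(th)*l[1],-264.2+np.sin(th)*l[0]+np.cos(th)*l[1],l[2]]; print(n,proj(c,X).round(1))
E
python3 -c "
import cv2; im=cv2.imread('pics/w6.png'); cv2.imwrite('pics/w6z.png',cv2.resize(im[120:250,190:320],(600,600),interpolation=cv2.INTER_CUBIC))"
```

```text
farcheek [255.1 151.3]
mid [255.  205.1]
near [255.  243.3]
basenear [255. 233.]
rollfar [255.1 163.2]
rollnear [255.1 199.1]
```

View pics/w6z.png

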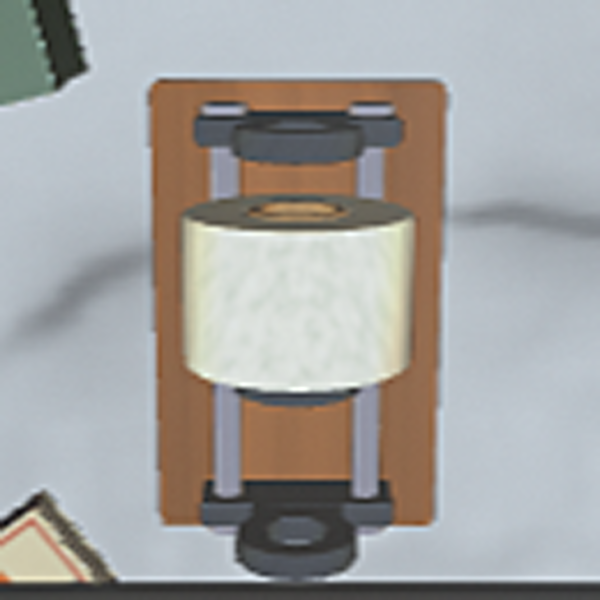

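```bash
python3 - <<'E'
from h import *
s=readout.state(); c=optics.get_calibration('wrist'); M=R.from_rotvec(s['eef_rot']).as_matrix(); p=np.array(s['eef_pos'])
for off in [0,-0.7,3,6]:
  for dy in (6,8,10):
    print(off,dy,'core face centre',proj(c,p+M@[off-20,dy,0]).round(1),'rim top near',proj(c,p+M@[off-20,dy-30,0]).round(1),'core top',proj(c,p+M@[off-20,dy-10,0]).round(1),'core bot',proj(c,p+M@[off-20,dy+10,0]).round(1))
im=cv2.imread('pics/w5.png'); cv2.imwrite('pics/w5z.png',cv2.resize(im[195:315,185:325],(700,600),interpolation=cv2.INTER_CUBIC))
E
```

```text
0 6 core face centre [256.6 212.4] rim top near [257.  235.8] core top [256.7 219.2] core bot [256.5 206.5]
0 8 core face centre [256.6 211.2] rim top near [257.  233.9] core top [256.7 217.7] core bot [256.5 205.4]
0 10 core face centre [256.6 210. ] rim top near [256.9 232.1] core top [256.7 216.4] core bot [256.5 204.3]
-0.7 6 core face centre [256.6 211.2] rim top near [257.  234.3] core top [256.7 217.8] core bot [256.5 205.3]
-0.7 8 core face centre [256.6 209.9] rim top near [257.  232.4] core top [256.7 216.4] core bot [256.5 204.2]
-0.7 10 core face centre [256.6 208.7] rim top near [256.9 230.6] core top [256.7 215.1] core bot [256.5 203.2]
3 6 core face centre [256.6 217.8] rim top near [257.  242.3] core top [256.7 224.8] core bot [256.5 211.6]
3 8 core face centre [256.6 216.5] rim top near [257.  240.3] core top [256.7 223.3] core bot [256.5 210.4]
3 10 core face centre [256.6 215.2] rim top near [256.9 238.3] core top [256.7 221.9] core bot [256.5 209.3]
6 6 core face centre [256.6 223.1] rim top near [257.  248.6] core top [256.7 230.4] core bot [256.5 216.6]
6 8 core face centre [256.6 221.7] rim top near [256.9 246.6] core top [256.7 228.9] core bot [256.5 215.4]
6 10 core face centre [256.5 220.4] rim top near [256.9 244.6] core top [256.7 227.4] core bot [256.5 214.2]
```

View pics/w5z.png

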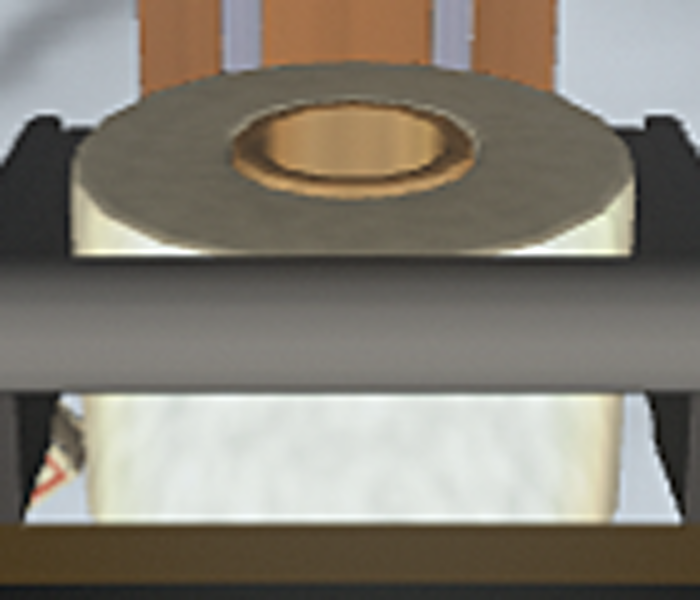

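```bash
python3 -m crank '[[0,0.7,0,0,1],[0,0.9,0,0,1],[0,0.9,0,0,1],[0,0.9,0,0,1],[0,0.8,0,0,1],[0,0.4,0,0,1],[0,0,0,0,-1],[0,0,0,0,-1],[0,0,0,0,-1],[0,0,0,0,-1],[0,0,0,0,-1]]' 30
python3 - <<'E'
from h import *
plan((621.1,-267.1,59),yaw=173.09)
E
```

```text
time: 14.15
eef_pos: [621.1, -267.2, 60.1]
eef_rot: [-0.132, -2.16, 2.161]
wrist_force: [-0.6, -0.9, 4.5]
grip_width: 0.683
t 14.15 pos [ 621.1 -267.2   60.1] rot [-0.132 -2.16   2.161] F [-0.6 -0.9  4.5] w 0.683
yaw 173.11 tilt y [ 0.002 -0.001 -1.   ] units [ 0.     0.028 -0.003] mm [ 0.   1.1 -0.1]
spin units 0.001
```

```bash
python3 -m crank '[[0,-0.08,0,0,-1],[-0.07,0,0,0,-1],[-0.07,0,0,0,-1],[0,0.06,0,0,-1],[0,0,0,0,-1],[0,0,0,0,1],[0,0,0,0,1],[0,0,0,0,1],[0,-0.5,0,0,1],[0,-0.9,0,0,1],[0,-0.9,0,0,1],[0,-0.9,0,0,1]]' 30
python3 -m crank '[[0,-0.8,0,0,1],[0,0,0,0,1],[0,0,0,0,1]]'
python3 - <<'E'
from h import *
plan((438.3,6.5,240),yaw=-92)
im,c=pic('wrist','w7.png')
cv2.imwrite('pics/w7z.png',cv2.resize(im[120:250,190:320],(600,600),interpolation=cv2.INTER_CUBIC))
th=-.121
for n,l in [('farcheek',(55,0,67)),('mid',(-7,0,67)),('near',(-55,0,67)),('rollfar',(44,0,80)),('rollnear',(4,0,80))]:
    X=[597.3+np.cos(th)*l[0]-np.sin(th)*l[1],-264.2+np.sin(th)*l[0]+np.cos(th)*l[1],l[2]]; q=proj(c,X); print(n,((q-[190,120])*4.615).round(0))
E
```

```text
time: 15.35
eef_pos: [625.6, -267.2, 188.6]
eef_rot: [-0.129, -2.159, 2.159]
wrist_force: [0.3, -0.1, -0.7]
grip_width: 0.997
time: 15.65
eef_pos: [626.1, -267.3, 219.8]
eef_rot: [-0.131, -2.16, 2.16]
wrist_force: [0.4, 0.8, 0.0]
grip_width: 0.999
t 15.65 pos [ 626.1 -267.3  219.8] rot [-0.131 -2.16   2.16 ] F [0.4 0.8 0. ] w 0.999
yaw 173.12 tilt y [ 0.001  0.    -1.   ] units [ 5.481 -0.509 -6.234] mm [ 219.2  -20.3 -249.3]
spin units -3.312
farcheek [306. 179.]
mid [305. 445.]
near [305. 632.]
rollfar [306. 240.]
rollnear [305. 418.]
```

View pics/w7z.png

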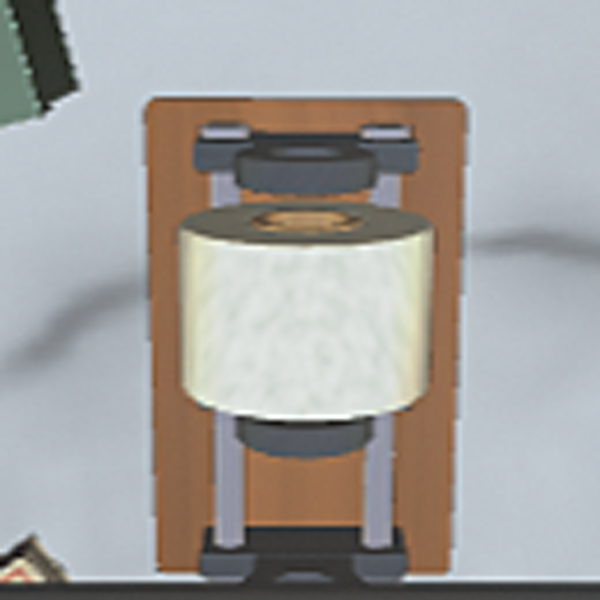

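```bash
python3 -m crank '[[0.6,0,0,0,1],[0.9,0,0,0,1],[0.9,0,0,0,1],[0.9,0,0,0,1],[0.9,0,0,0,1],[0.4,0,0,0,1]]'
python3 -m crank '[[0,0,-0.6,-0.276,1],[0,0,0,-0.276,1],[0,0,0,-0.276,1],[0,0,0,-0.276,1],[0,0,0,-0.276,1],[0,0,0,-0.276,1],[0,0,0,-0.276,1],[0,0,0,-0.276,1],[0,0,0,-0.276,1],[0,0,0,-0.276,1],[0,0,0,-0.276,1],[0,0,0,-0.276,1]]'
python3 - <<'E'
from h import *
plan((438.3,6.5,140),yaw=-92)
E
```

```text
time: 16.3
eef_pos: [440.0, -244.8, 217.7]
eef_rot: [-0.127, -2.16, 2.155]
wrist_force: [0.3, -0.3, 0.6]
grip_width: 1.003
time: 17.5
eef_pos: [445.6, -220.9, 218.3]
eef_rot: [-1.197, 1.232, -1.229]
wrist_force: [0.6, 0.2, -0.6]
grip_width: 0.997
t 17.5 pos [ 445.6 -220.9  218.3] rot [-1.197  1.232 -1.229] F [ 0.6  0.2 -0.6] w 0.997
yaw -91.65 tilt y [-0.002  0.    -1.   ] units [-5.678  1.959 -0.341] mm [-227.1   78.4  -13.6]
spin units 0.012
```

```bash
python3 -m crank '[[-0.7,0,-0.05,0.01,1],[-0.9,0,-0.1,0,1],[-0.9,0,-0.1,0,1],[-0.8,0,-0.09,0,1],[-0.3,0,0,0,1],[0,0,0,0,1],[0,0,0,0,1]]'
python3 - <<'E'
from h import *
plan((438.3,6.5,140),yaw=-92)
im,c=pic('wrist','w8.png'); np.save('w8c.npy',c,allow_pickle=True)
cv2.imwrite('pics/w8z.png',cv2.resize(im[40:220,180:330],(500,600),interpolation=cv2.INTER_CUBIC))
E
```

```text
time: 18.2
eef_pos: [438.1, -78.1, 219.1]
eef_rot: [-1.191, 1.239, -1.239]
wrist_force: [-0.6, -0.5, -0.6]
grip_width: 0.999
t 18.2 pos [438.1 -78.1 219.1] rot [-1.191  1.239 -1.239] F [-0.6 -0.5 -0.6] w 0.999
yaw -92.33 tilt y [-0.001 -0.001 -1.   ] units [-2.114  1.977 -0.078] mm [-84.5  79.1  -3.1]
spin units -0.011
```

View pics/w8z.png

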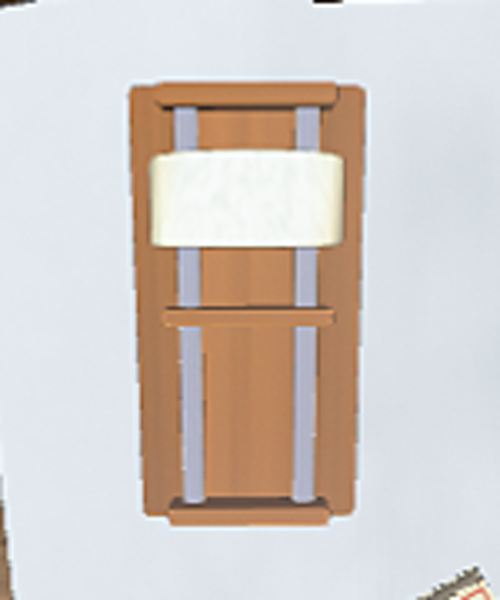

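```bash
python3 - <<'E'
from h import *
c=np.load('w8c.npy',allow_pickle=True).item()
f=lambda x,y:(180+x*.3,40+y*.3)
for n,p,z in [('top',(247,151),74),('bot',(247,246),74),('l',(151,200),50),('r',(343,200),50),('TL',(130,86),10),('BL',(143,515),10),('TR',(366,88),10),('BR',(355,516),10)]: print(n,at(c,f(*p),z).round(1))
E
```

```text
top [439.8  19.   74. ]
bot [438.8  -6.2  74. ]
l [410.    8.3  50. ]
r [468.4   6.   50. ]
TL [401.6  46.4  10. ]
BL [ 395.4 -102.3   10. ]
TR [480.2  42.6  10. ]
BR [ 475.  -105.8   10. ]
```

```bash
python3 -m crank '[[-0.7,0,-0.03,0,1],[-0.7,0,-0.03,0,1],[-0.71,0,0,0,1],[0,0.6,0,0,1],[0,0.9,0,0,1],[0,0.9,0,0,1],[0,0.9,0,0,1],[0,0.6,0,0,1],[0,0.28,0,0,1],[0,0,0,0,1]]' 40
python3 -c "
from h import *
plan((439,6.4,52),yaw=-92)"
```

```text
time: 19.25
eef_pos: [438.6, 6.2, 51.4]
eef_rot: [-1.192, 1.241, -1.24]
wrist_force: [0.1, -0.3, 0.3]
grip_width: 1.001
t 19.25 pos [438.6   6.2  51.4] rot [-1.192  1.241 -1.24 ] F [ 0.1 -0.3  0.3] w 1.001
yaw -92.38 tilt y [-0.002 -0.002 -1.   ] units [-0.006 -0.015  0.009] mm [-0.2 -0.6  0.4]
spin units -0.013
```

```bash
python3 -m crank '[[0,0,0,0,-1],[0,0,0,0,-1],[0,0,0,0,-1],[0,0,0,0,-1],[0,0,0,0,-1]]' 40
python3 -c "
from h import *
plan((439,6.4,52),yaw=-92)"
```

```text
time: 19.75
eef_pos: [439.7, 7.6, 52.8]
eef_rot: [-1.189, 1.238, -1.239]
wrist_force: [0.6, -0.3, 3.1]
grip_width: 0.684
t 19.75 pos [439.7   7.6  52.8] rot [-1.189  1.238 -1.239] F [ 0.6 -0.3  3.1] w 0.684
yaw -92.28 tilt y [ 0.001  0.001 -1.   ] units [ 0.031  0.021 -0.017] mm [ 1.2  0.8 -0.7]
spin units -0.01
```

```bash
python3 -m crank '[[0,-0.4,0,0,-1],[0,-0.9,0,0,-1],[0,-0.9,0,0,-1],[0,-0.9,0,0,-1],[0,-0.6,0,0,-1],[0.6,-0.2,0,0,-1],[0.9,0,0.05,0,-1],[0.9,0,0.05,0,-1],[0.9,0,0.05,0,-1],[0.9,0,0.05,0,-1],[0.9,0,0.05,0,-1],[0.9,0,0.05,0,-1]]' 40
python3 -m crank '[[0.5,0,0,0.276,-1],[0,0,0,0.276,-1],[0,0,0,0.276,-1],[0,0,0,0.276,-1],[0,0,0,0.276,-1],[0,0,0,0.276,-1],[0,0,0,0.276,-1],[0,0,0,0.276,-1],[0,0,0,0.276,-1],[0,0,0,0.276,-1],[0,0,0,0.276,-1],[0,0,0,0.276,-1]]' 40
python3 -c "
from h import *
plan((566.5,-260.5,150),yaw=173.09)"
```

```text
time: 20.95
eef_pos: [441.3, -234.2, 208.5]
eef_rot: [-1.189, 1.238, -1.238]
wrist_force: [0.2, -0.0, -0.7]
grip_width: 0.681
time: 22.15
eef_pos: [440.7, -252.7, 208.3]
eef_rot: [-0.141, -2.154, 2.153]
wrist_force: [-0.1, -0.1, -0.3]
grip_width: 0.683
t 22.15 pos [ 440.7 -252.7  208.3] rot [-0.141 -2.154  2.153] F [-0.1 -0.1 -0.3] w 0.683
yaw 172.51 tilt y [-0.     0.001 -1.   ] units [-3.145  1.457 -0.216] mm [-125.8   58.3   -8.7]
spin units -0.02
```

```bash
python3 -m crank '[[-0.6,0,-0.05,-0.02,-1],[-0.8,0,-0.06,0,-1],[-0.8,0,-0.06,0,-1],[-0.7,0.2,-0.05,0,-1],[-0.25,0.6,0,0,-1],[0,0.6,0,0,-1],[0,0,0,0,-1],[0,0,0,0,-1]]' 40
python3 - <<'E'
from h import *
plan((566.5,-260.5,58.5),yaw=173.09)
im,c=pic('wrist','w9.png')
E
```

```text
time: 22.95
eef_pos: [566.6, -259.0, 152.7]
eef_rot: [-0.124, -2.162, 2.162]
wrist_force: [0.3, -0.0, 0.5]
grip_width: 0.686
t 22.95 pos [ 566.6 -259.   152.7] rot [-0.124 -2.162  2.162] F [ 0.3 -0.   0.5] w 0.686
yaw 173.38 tilt y [-0.001  0.    -1.   ] units [-0.003  2.355  0.038] mm [-0.1 94.2  1.5]
spin units 0.01
```

View pics/w9.png

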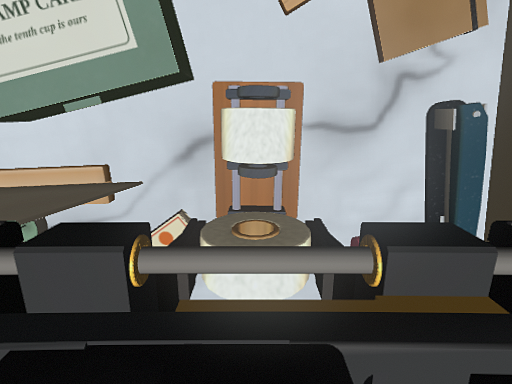

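```bash
python3 -m crank '[[0,0.6,0.04,0.01,-1],[0,0.6,0,0,-1],[0,0.5,0,0,-1],[0,0.4,0,0,-1],[0,0.25,0,0,-1],[0,0,0,0,-1]]' 40
python3 -c "
from h import *
plan((566.5,-260.5,58.5),yaw=173.09)"
```

```text
time: 23.6
eef_pos: [567.3, -260.6, 58.9]
eef_rot: [-0.131, -2.16, 2.16]
wrist_force: [0.3, -0.1, -1.1]
grip_width: 0.683
t 23.6 pos [ 567.3 -260.6   58.9] rot [-0.131 -2.16   2.16 ] F [ 0.3 -0.1 -1.1] w 0.683
yaw 173.12 tilt y [ 0.001 -0.    -1.   ] units [0.02 0.01 0.  ] mm [0.8 0.4 0. ]
spin units 0.001
```

```bash
python3 -m crank '[[0,0,0,0,1],[0,0,0,0,1],[0,0,0,0,1],[0,-0.4,0,0,1],[0,-0.7,0,0,1],[0,-0.9,0,0,1],[0,-0.9,0,0,1],[0,-0.9,0,0,1],[0,-0.4,0,0,1],[0.5,0,0,0,1],[0,0,0,0,1],[0,0,0,0,1]]' 40
python3 - <<'E'
from h import *
plan((440,-260.5,220),yaw=-90)
im,c=pic('wrist','w10.png')
cv2.imwrite('pics/w10z.png',cv2.resize(im[60:240,180:330],(500,600),interpolation=cv2.INTER_CUBIC))
th=-.121
for n,l in [('farcheek',(55,0,67)),('mid',(-7,0,67)),('near',(-55,0,67)),('wfar',(44,0,80)),('wnear',(4,0,80)),('nfar',(-18,0,80)),('nnear',(-44,0,80))]:
    X=[597.3+np.cos(th)*l[0]-np.sin(th)*l[1],-264.2+np.sin(th)*l[0]+np.cos(th)*l[1],l[2]]; q=proj(c,X); print(n,((q-[180,60])*3.333).round(0))
E
```

```text
time: 24.8
eef_pos: [546.9, -257.7, 226.5]
eef_rot: [-0.13, -2.161, 2.159]
wrist_force: [-0.1, -0.4, -0.9]
grip_width: 1.003
t 24.8 pos [ 546.9 -257.7  226.5] rot [-0.13  -2.161  2.159] F [-0.1 -0.4 -0.9] w 1.003
yaw 173.11 tilt y [ 0.     0.001 -1.   ] units [2.645 0.162 0.39 ] mm [105.8   6.5  15.6]
spin units -3.382
farcheek [255.  50.]
mid [254. 268.]
near [254. 420.]
wfar [255.  87.]
wnear [255. 234.]
nfar [254. 310.]
nnear [254. 395.]
```

View pics/w10z.png

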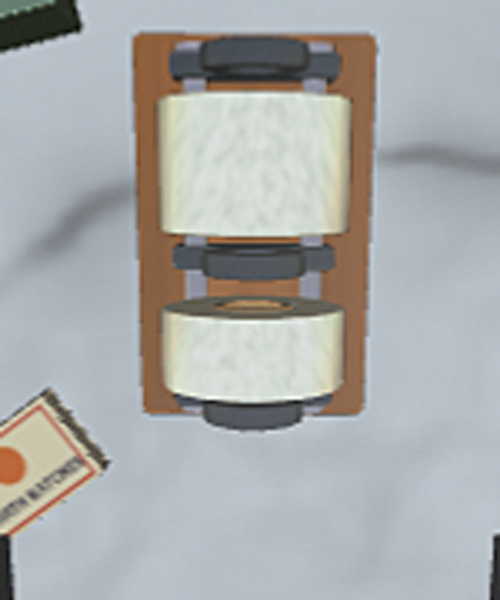

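```bash
python3 -m crank '[[0.6,0,0.3,0,1],[0.8,0,0.45,0,1],[0.8,0,0.45,0,1],[0.8,0,0.45,0,1],[0.8,0,0.45,0,1],[0.8,0,0.45,0,1],[0.6,0,0.4,0,1],[0,0,0,0,1],[0,0,0,0,1],[0,0,0,0,1]]'
python3 - <<'E'
from h import *
plan((396,-310,220),yaw=-90)
im,c=pic('wrist','w11.png'); np.save('w11c.npy',c,allow_pickle=True)
for k in ['spindle','spindle_handle','spindle_tip']:
    for d in models.find_in(k,'wrist')[:3]: print(k,round(d['conf'],2),np.round(d['centre']),np.round(at(c,d['centre'],7)))
E
```

```text
time: 25.85
eef_pos: [327.3, -349.7, 226.5]
eef_rot: [-0.128, -2.159, 2.161]
wrist_force: [0.5, 0.2, 0.6]
grip_width: 1.0
t 25.85 pos [ 327.3 -349.7  226.5] rot [-0.128 -2.159  2.161] F [0.5 0.2 0.6] w 1.0
yaw 173.19 tilt y [-0.    -0.001 -1.   ] units [-1.588  0.162 -1.19 ] mm [-63.5   6.5 -47.6]
spin units -3.379
spindle 0.92 [224. 118.] [ 397. -320.    7.]
spindle_handle 0.82 [221. 118.] [ 397. -317.    7.]
spindle_tip 0.86 [221. 123.] [ 391. -315.    7.]
```

View pics/w11.png

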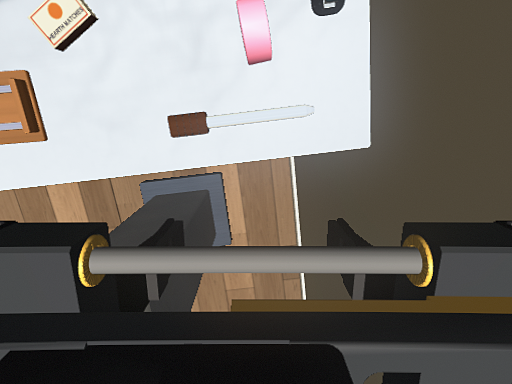

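```bash
python3 - <<'E'
from h import *
im=cv2.imread('pics/w11.png'); cv2.imwrite('pics/w11z.png',cv2.resize(im[90:150,155:325],(800,282),interpolation=cv2.INTER_CUBIC))
E
```

```text
(no output)
```

View pics/w11z.png

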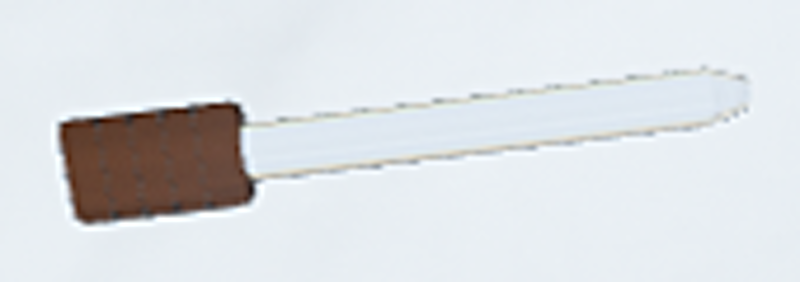

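```bash
python3 - <<'E'
from h import *
c=np.load('w11c.npy',allow_pickle=True).item()
f=lambda x,y:(155+x/4.706,90+y/4.7)
P={n:at(c,f(*p),z) for n,p,z in [('tip',(750,92),7),('sh2',(705,98.5),7),('sh',(250,152),7),('h1',(58,121),14),('h2',(242,102),14),('h3',(254,204),7),('h4',(78,223),7),('hc',(157,163),11)]}
for k,v in P.items(): print(k,v.round(1))
d=P['sh2']-P['sh']; print(np.degrees(np.arctan2(d[1],d[0])), np.linalg.norm(P['tip']-P['sh']), np.linalg.norm(P['h1']-P['h2']))
E
```

```text
tip [ 393.  -428.2    7. ]
sh2 [ 392.8 -416.8    7. ]
sh [ 393.4 -300.     7. ]
h1 [ 406.4 -254.9   14. ]
h2 [ 405.7 -301.2   14. ]
h3 [ 380.4 -298.9    7. ]
h4 [ 380.9 -252.9    7. ]
hc [ 393.5 -276.8   11. ]
-90.30572732109405 128.136371660595 46.228471807092966
```

```bash
python3 -m crank '[[-0.6,0,-0.5,-0.281,1],[0,0,0,-0.281,1],[0,0,0,-0.281,1],[0,0,0,-0.281,1],[0,0,0,-0.281,1],[0,0,0,-0.281,1],[0,0,0,-0.281,1],[0,0,0,-0.281,1],[0,0,0,-0.281,1],[0,0,0,-0.281,1],[0,0,0,-0.281,1],[0,0,0,-0.281,1]]'
python3 -c "
from h import *
plan((393.4,-277,27.5),yaw=-90.3)"
```

```text
time: 27.25
eef_pos: [352.7, -333.1, 226.2]
eef_rot: [-1.211, 1.209, -1.208]
wrist_force: [-0.6, -0.2, -0.3]
grip_width: 0.999
t 27.25 pos [ 352.7 -333.1  226.2] rot [-1.211  1.209 -1.208] F [-0.6 -0.2 -0.3] w 0.999
yaw -89.93 tilt y [-0.001 -0.001 -1.   ] units [-1.404  4.967  1.023] mm [-56.1 198.7  40.9]
spin units 0.013
```

```bash
python3 -m crank '[[-0.7,0,0.5,0.013,1],[-0.7,0,0.52,0,1],[0,0.6,0,0,1],[0,0.9,0,0,1],[0,0.9,0,0,1],[0,0.9,0,0,1],[0,0.7,0,0,1],[0,0,0,0,1],[0,0,0,0,1]]' 60
python3 -c "
from h import *
plan((393.4,-277,27.5),yaw=-90.3)"
```

```text
time: 28.15
eef_pos: [393.6, -278.1, 66.7]
eef_rot: [-1.205, 1.219, -1.218]
wrist_force: [0.5, -0.4, 0.5]
grip_width: 0.999
t 28.15 pos [ 393.6 -278.1   66.7] rot [-1.205  1.219 -1.218] F [ 0.5 -0.4  0.5] w 0.999
yaw -90.68 tilt y [-0.001 -0.001 -1.   ] units [-0.028  0.98  -0.004] mm [-1.1 39.2 -0.2]
spin units -0.013
```

```bash
python3 -m crank '[[-0.02,0.5,0,0,1],[0,0.38,0,0,1],[0,0.1,0,0,1],[0,0,0,0,1],[0,0,0,0,-1],[0,0,0,0,-1],[0,0,0,0,-1],[0,0,0,0,-1],[0,0,0,0,-1],[0,0,0,0,-1],[0,0,0,0,-1],[0,0,0,0,-1]]' 60
python3 -c "
from h import *
plan((393.4,-277,27.5),yaw=-90.3)"
```

```text
time: 29.35
eef_pos: [393.7, -276.8, 27.1]
eef_rot: [-1.204, 1.218, -1.218]
wrist_force: [0.3, 0.1, 0.6]
grip_width: 0.353
t 29.35 pos [ 393.7 -276.8   27.1] rot [-1.204  1.218 -1.218] F [0.3 0.1 0.6] w 0.353
yaw -90.66 tilt y [-0.  0. -1.] units [ 0.005 -0.01  -0.008] mm [ 0.2 -0.4 -0.3]
spin units -0.013
```

```bash
python3 -m crank '[[0,0,0,0,-1],[0,0,0,0,-1],[0,0,0,0,-1],[0,-0.4,0,0,-1],[0,-0.8,0,0,-1],[0,-0.9,0,0,-1],[0,-0.8,0,0,-1],[0,0,0,0,-1],[0,0,0,0,-1]]' 60
python3 -c "
from h import *
plan((450,-245,150),yaw=-6.91)
pic('side','s12.png')"
```

```text
time: 30.25
eef_pos: [394.2, -276.3, 143.1]
eef_rot: [-1.202, 1.216, -1.217]
wrist_force: [0.3, -0.6, -0.4]
grip_width: 0.287
t 30.25 pos [ 394.2 -276.3  143.1] rot [-1.202  1.216 -1.217] F [ 0.3 -0.6 -0.4] w 0.287
yaw -90.61 tilt y [ 0.001  0.001 -1.   ] units [-0.798 -0.17   1.388] mm [-31.9  -6.8  55.5]
spin units -2.922
```

View pics/s12.png

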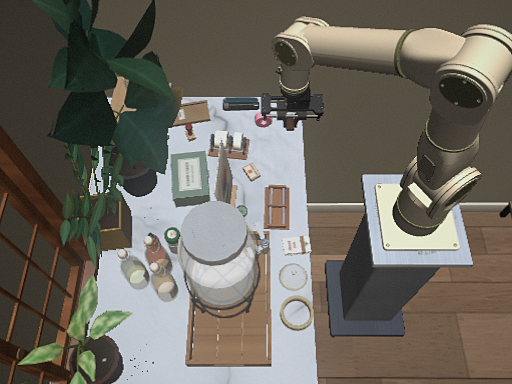

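```bash
python3 -m crank '[[0,0,0,-0.27,-1],[0,0,0,-0.27,-1],[0,0,0,-0.27,-1],[0,0,0,-0.27,-1],[0,0,0,-0.27,-1],[0,0,0,-0.27,-1],[0,0,0,-0.27,-1],[0,0,0,-0.27,-1],[0,0,0,-0.27,-1],[0,0,0,-0.27,-1],[0,0,0,-0.22,-1],[0,0,0,0,-1]]' 60
python3 -c "
from h import *
plan((373,-237,100),yaw=-6.91)
print(np.round(readout.state()['q'],2))"
```

```text
time: 31.5
eef_pos: [392.9, -276.6, 141.8]
eef_rot: [-1.568, 0.097, -0.093]
wrist_force: [-0.3, -0.9, -1.3]
grip_width: 0.294
t 31.5 pos [ 392.9 -276.6  141.8] rot [-1.568  0.097 -0.093] F [-0.3 -0.9 -1.3] w 0.294
yaw -6.94 tilt y [-0.002  0.001 -1.   ] units [-0.61   1.047  0.922] mm [-24.4  41.9  36.9]
spin units -0.001
[-0.38  0.14  0.97  2.   -0.13  1.07  2.1 ]
```

```bash
python3 -m crank '[[-0.35,0.3,0.4,0,-1],[-0.3,0.7,0.5,0,-1],[0,0.6,0,0,-1],[0,0.2,0,0,-1],[0,0,0,0,-1],[0,0,0,0,-1]]' 60
python3 - <<'E'
from h import *
plan((373,-237,70.1),yaw=-6.91)
im,c=pic('side','s13.png'); np.save('s13c.npy',c,allow_pickle=True)
cv2.imwrite('pics/s13z.png',cv2.resize(im[100:190,200:320],(800,600),interpolation=cv2.INTER_CUBIC))
im,c=pic('scene','c13.png'); np.save('c13c.npy',c,allow_pickle=True)
pic('wrist','w13.png')
E
```

```text
time: 32.1
eef_pos: [372.5, -238.7, 71.6]
eef_rot: [-1.57, 0.098, -0.097]
wrist_force: [0.2, -0.2, -0.6]
grip_width: 0.297
t 32.1 pos [ 372.5 -238.7   71.6] rot [-1.57   0.098 -0.097] F [ 0.2 -0.2 -0.6] w 0.297
yaw -7.12 tilt y [-0.    -0.001 -1.   ] units [0.007 0.038 0.044] mm [0.3 1.5 1.8]
spin units -0.007
```

View pics/s13z.png

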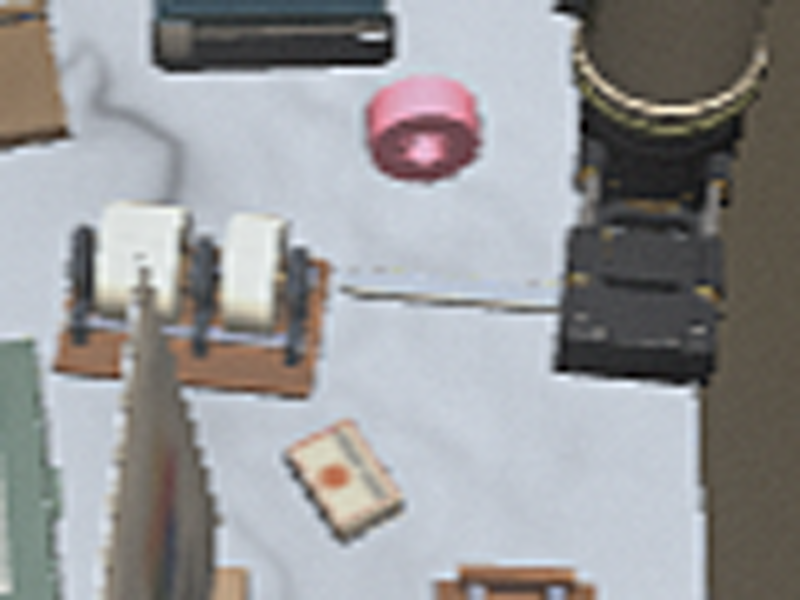

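View pics/c13.png

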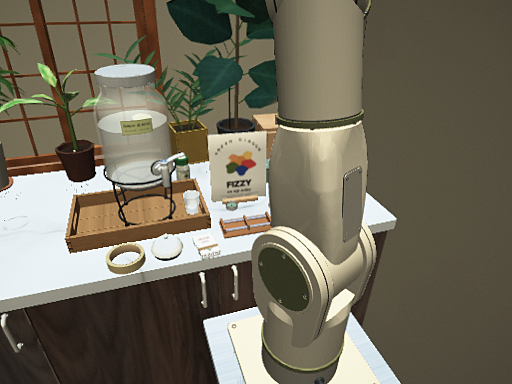

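View pics/w13.png

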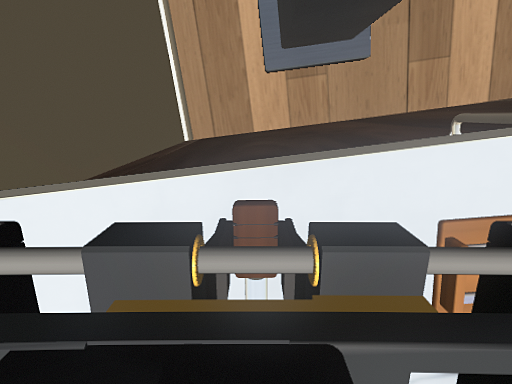

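```bash
python3 - <<'E'
from h import *
c=np.load('s13c.npy',allow_pickle=True).item(); s=readout.state(); M=R.from_rotvec(s['eef_rot']).as_matrix(); p=np.array(s['eef_pos'])
z=lambda q:((q-[200,100])*6.667).round(0)
for l in (60,100,151): 
  for e in (-7,0,7): print('sp',l,e,z(proj(c,p+M@[l,20.1,e])), 'top', z(proj(c,p+M@[l,13.1,e])))
th=-.121
for n,l in [('mouthtop',(-59,0,67)),('neartop',(-55,0,67)),('midtop',(-7,0,67)),('fartop',(55,0,67)),('NL',(-67,42,8)),('FL',(67,42,8))]:
    X=[597.3+np.cos(th)*l[0]-np.sin(th)*l[1],-264.2+np.sin(th)*l[0]+np.cos(th)*l[1],l[2]]; print(n,z(proj(c,X)))
d=np.array([np.cos(th),np.sin(th)]); r=p[:2]-[597.3,-264.2]; print('along',r@d,'lateral',-r[0]*d[1]+r[1]*d[0])
E
```

```text
sp 60 -7 [521. 284.] top [521. 276.]
sp 60 0 [519. 295.] top [520. 287.]
sp 60 7 [518. 307.] top [518. 299.]
sp 100 -7 [442. 276.] top [442. 268.]
sp 100 0 [440. 287.] top [440. 279.]
sp 100 7 [439. 299.] top [439. 291.]
sp 151 -7 [342. 266.] top [342. 258.]
sp 151 0 [340. 277.] top [340. 269.]
sp 151 7 [338. 289.] top [338. 281.]
mouthtop [308. 260.]
neartop [300. 259.]
midtop [205. 250.]
fartop [ 84. 239.]
NL [315. 396.]
FL [ 57. 370.]
along -225.84740818411592 lateral -1.4894430732768598
```

```bash
cat > lat.py <<'E'
from h import *
s=readout.state(); p=np.array(s['eef_pos']); th=-.121
d=np.array([np.cos(th),np.sin(th)]); r=p[:2]-[597.3,-264.2]; M=R.from_rotvec(s['eef_rot']).as_matrix()
print('along',(r@d).round(1),'lat',(-r[0]*d[1]+r[1]*d[0]).round(1),'z',p[2],'yaw',np.degrees(np.arctan2(M[1,0],M[0,0])).round(2),'F',np.round(s['wrist_force'],1),'T',np.round(s['wrist_torque'],2),'t',s['time'],'w',s['grip_width'])
E
python3 -m crank '[[0,0.03,0.03,-0.005,-1],[0,0,0,0,-1],[0,0,0,0,-1]]' 60; python3 lat.py
```

```text
time: 32.55
eef_pos: [372.6, -236.6, 70.0]
eef_rot: [-1.569, 0.094, -0.094]
wrist_force: [-0.3, 0.5, -0.8]
grip_width: 0.294
along -226.4 lat 0.2 z 70.01988567428482 yaw -6.86 F [-0.3  0.5 -0.8] T [ 0.04 -0.02  0.01] t 32.55 w 0.2938214151134455
```

```bash
python3 -m crank '[[0.2,0,0,0,-1],[0.2,0,0,0,-1],[0.2,0,0,0,-1],[0.15,0,0,0,-1],[0.15,0,0,0,-1],[0,0,0,0,-1]]' 60; python3 lat.py
python3 - <<'E'
from h import *
im,c=pic('side','s14.png'); cv2.imwrite('pics/s14z.png',cv2.resize(im[110:170,200:280],(800,600),interpolation=cv2.INTER_CUBIC))
E
```

```text
time: 33.15
eef_pos: [409.0, -241.3, 69.9]
eef_rot: [-1.57, 0.094, -0.094]
wrist_force: [-0.3, -1.4, -1.0]
grip_width: 0.293
along -189.7 lat -0.0 z 69.91036764754296 yaw -6.85 F [-0.3 -1.4 -1. ] T [-0.05  0.01 -0.08] t 33.15 w 0.29251868608937065
```

View pics/s14z.png

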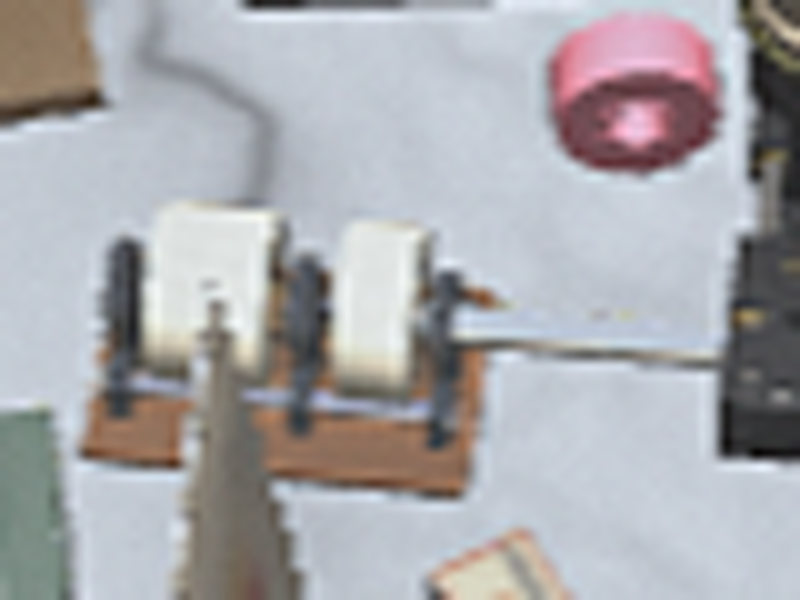

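```bash
python3 -m crank '[[0.2,0,0,0,-1],[0.2,0,0,0,-1],[0.2,0,0,0,-1],[0.2,0,0,0,-1],[0,0,0,0,-1]]' 60; python3 lat.py
```

```text
time: 33.7
eef_pos: [441.3, -245.0, 70.0]
eef_rot: [-1.57, 0.093, -0.094]
wrist_force: [-0.2, -0.4, -0.4]
grip_width: 0.294
along -157.2 lat 0.3 z 69.95326099273198 yaw -6.82 F [-0.2 -0.4 -0.4] T [-0.06  0.05 -0.03] t 33.7 w 0.2940297876776497
```

```bash
python3 -m crank '[[0.2,0,0,0,-1],[0.2,0,0,0,-1],[0.2,0,0,0,-1],[0,0,0,0,-1]]' 60; python3 lat.py
python3 - <<'E'
from h import *
im,c=pic('side','s15.png'); cv2.imwrite('pics/s15z.png',cv2.resize(im[110:170,200:280],(800,600),interpolation=cv2.INTER_CUBIC))
E
```

```text
time: 34.1
eef_pos: [465.1, -247.9, 70.0]
eef_rot: [-1.57, 0.093, -0.094]
wrist_force: [0.6, -0.7, -1.2]
grip_width: 0.289
along -133.2 lat 0.2 z 70.02084652114749 yaw -6.83 F [ 0.6 -0.7 -1.2] T [-0.24 -0.07 -0.14] t 34.1 w 0.28902254546140804
```

View pics/s15z.png

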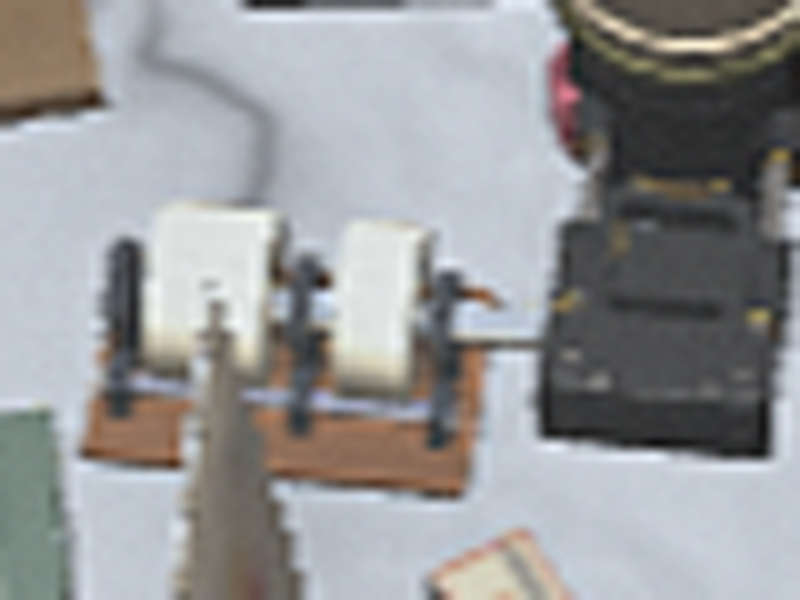

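```bash
python3 -m crank '[[0.2,0,0,0,-1],[0.2,0,0,0,-1],[0.2,0,0,0,-1],[0.2,0,0,0,-1],[0.1,0,0,0,-1],[0,0,0,0,-1]]' 60; python3 lat.py
```

```text
time: 34.75
eef_pos: [500.2, -252.1, 69.9]
eef_rot: [-1.569, 0.094, -0.094]
wrist_force: [0.2, -0.2, -0.1]
grip_width: 0.29
along -97.8 lat 0.3 z 69.85412664389997 yaw -6.84 F [ 0.2 -0.2 -0.1] T [-0.13 -0.03 -0.05] t 34.75 w 0.2899493293204752
```

```bash
python3 -m crank '[[0.12,0,0,0,-1],[0.12,0,0,0,-1],[0.06,0,0,0,-1],[0,0,0,0,-1]]' 60; python3 lat.py
```

```text
time: 35.15
eef_pos: [511.9, -253.7, 70.0]
eef_rot: [-1.569, 0.094, -0.095]
wrist_force: [1.0, -1.6, -0.6]
grip_width: 0.289
along -86.0 lat 0.1 z 69.98746769390146 yaw -6.87 F [ 1.  -1.6 -0.6] T [-0.26 -0.11 -0.22] t 35.15 w 0.28929901637558253
```

```bash
python3 -m crank '[[0.05,0,0,0,-1],[0.03,0,0,0,-1],[0,0,0,0,-1],[0,0,0,0,-1]]' 60; python3 lat.py
```

```text
time: 35.55
eef_pos: [514.7, -253.9, 69.9]
eef_rot: [-1.569, 0.094, -0.094]
wrist_force: [0.2, -1.9, -1.3]
grip_width: 0.286
along -83.3 lat 0.2 z 69.92749409061683 yaw -6.87 F [ 0.2 -1.9 -1.3] T [-0.34  0.13 -0.2 ] t 35.55 w 0.28624169647203435
```

```bash
python3 -m crank '[[0.03,0,0,0,-1],[0.02,0,0,0,-1],[0,0,0,0,-1]]' 60; python3 lat.py
```

```text
time: 35.85
eef_pos: [516.7, -254.1, 69.9]
eef_rot: [-1.569, 0.094, -0.094]
wrist_force: [-0.5, -2.4, -0.8]
grip_width: 0.291
along -81.2 lat 0.3 z 69.89779224698542 yaw -6.86 F [-0.5 -2.4 -0.8] T [-0.41  0.17 -0.27] t 35.85 w 0.2910500712964496
```

```bash
python3 -m crank '[[0.03,0,0,0,-1],[0.02,0,0,0,-1],[0,0,0,0,-1]]' 60; python3 lat.py
```

```text
time: 36.15
eef_pos: [517.5, -254.2, 69.6]
eef_rot: [-1.568, 0.096, -0.092]
wrist_force: [-6.5, -0.9, 1.9]
grip_width: 0.29
along -80.5 lat 0.3 z 69.59918614493536 yaw -6.89 F [-6.5 -0.9  1.9] T [-0.12  1.4  -0.2 ] t 36.15 w 0.29019885837996356
```

```bash
python3 -m crank '[[0.03,0,0,0,-1],[0,0,0,0,-1],[0,0,0,0,-1]]' 60; python3 lat.py
python3 - <<'E'
from h import *
im,c=pic('side','s16.png'); cv2.imwrite('pics/s16z.png',cv2.resize(im[110:170,200:280],(800,600),interpolation=cv2.INTER_CUBIC))
E
```

```text
time: 36.45
eef_pos: [517.6, -254.3, 69.3]
eef_rot: [-1.567, 0.098, -0.091]
wrist_force: [-11.0, 0.7, 5.0]
grip_width: 0.29
along -80.3 lat 0.2 z 69.33820163634111 yaw -6.91 F [-11.    0.7   5. ] T [ 0.14  2.33 -0.18] t 36.45 w 0.2902317770759828
```

View pics/s16z.png

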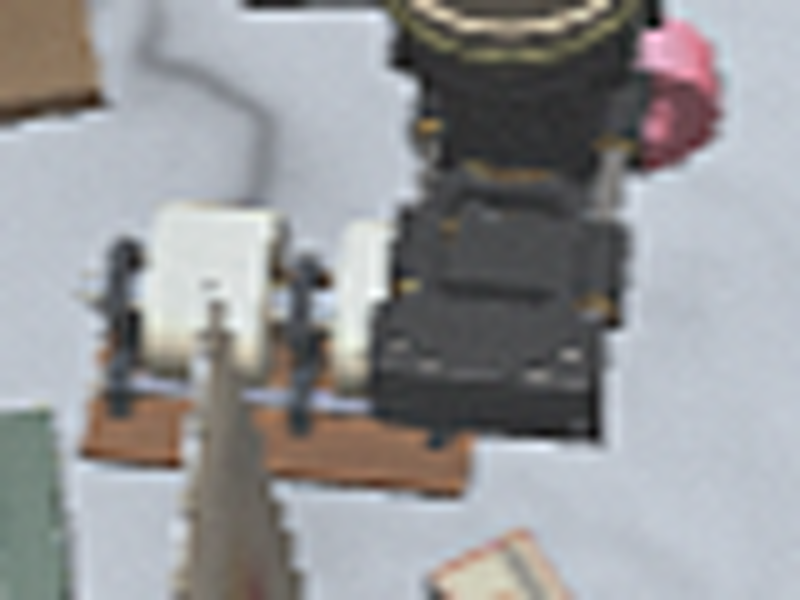

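```bash
python3 -m crank '[[0,0,0,0,-0.2],[0,0,0,0,0.2],[0,0,0,0,0.6],[0,0,0,0,1],[0,0,0,0,1],[0,-0.3,0,0,1],[0,-0.6,0,0,1],[0,-0.9,0,0,1],[0,-0.9,0,0,1],[0,-0.9,0,0,1],[0,-0.6,0,0,1],[0,0,0,0,1]]'; python3 lat.py
python3 - <<'E'
from h import *
im,c=pic('side','s17.png'); cv2.imwrite('pics/s17z.png',cv2.resize(im[110:170,200:280],(800,600),interpolation=cv2.INTER_CUBIC))
pic('wrist','w17.png'); pic('scene','c17.png')
E
```

```text
time: 37.7
eef_pos: [521.0, -255.6, 242.2]
eef_rot: [-1.57, 0.09, -0.099]
wrist_force: [0.5, -0.1, -0.6]
grip_width: 0.998
along -76.8 lat -0.7 z 242.23400804687 yaw -6.89 F [ 0.5 -0.1 -0.6] T [ 0.04  0.05 -0.03] t 37.7 w 0.9982926387253042
```

View pics/s17z.png

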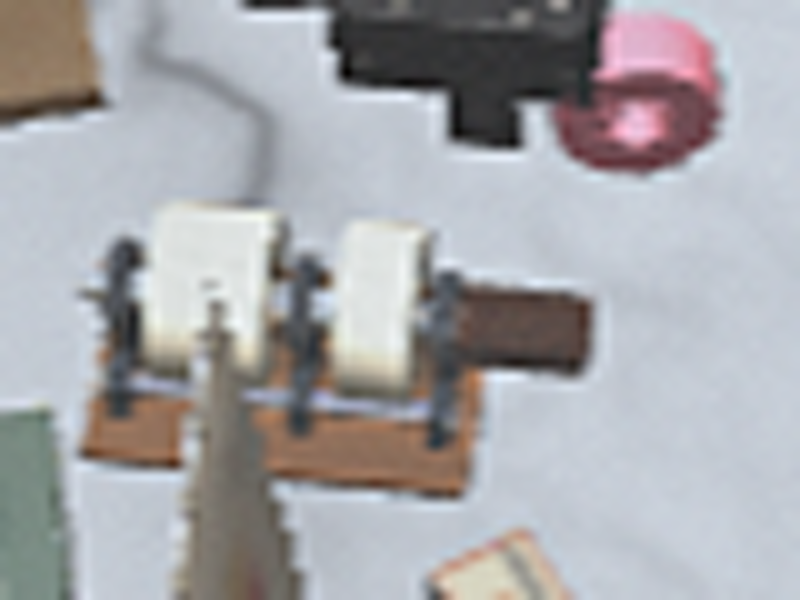

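View pics/w17.png

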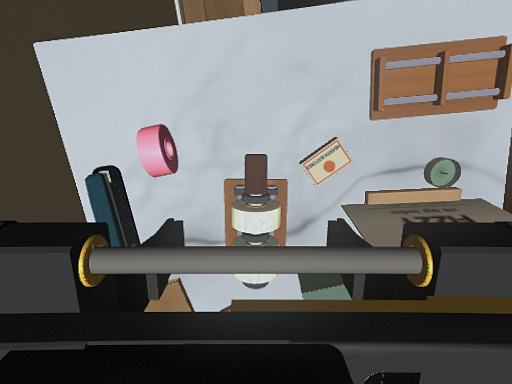

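```bash
python3 - <<'E'
from h import *
im=cv2.imread('pics/w17.png'); cv2.imwrite('pics/w17z.png',cv2.resize(im[140:250,205:305],(545,600),interpolation=cv2.INTER_CUBIC))
E
```

```text
(no output)
```

View pics/w17z.png

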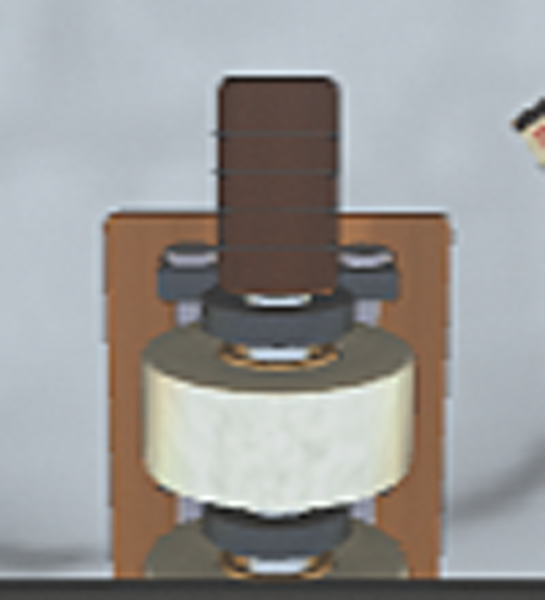

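```bash
python3 - <<'E'
from h import *
c=optics.get_calibration('wrist'); th=-.121; st()
for n,l in [('shoulder0',(-59,0,57)),('sh-2',(-61,0,57)),('sh-4',(-63,0,57)),('back0',(-105,0,57)),('back-3',(-108,0,57)),('eyenear58.5',(-59,0,58.5)),('eyefar58.5',(-51,0,58.5)),('eyenear67',(-59,0,67)),('eyefar67',(-51,0,67)),('rollnear80',(-44,0,80)),('basenear',(-67,0,8))]:
    X=[597.3+np.cos(th)*l[0]-np.sin(th)*l[1],-264.2+np.sin(th)*l[0]+np.cos(th)*l[1],l[2]]; q=proj(c,X); print(n,((q-[205,140])*5.45).round(0))
E
```

```text
t 37.85 pos [ 519.6 -254.3  237.7] rot [-1.568  0.094 -0.094] F [ 0.3  0.  -0.9] w 1.0
shoulder0 [267. 306.]
sh-2 [267. 297.]
sh-4 [267. 288.]
back0 [267.  89.]
back-3 [267.  74.]
eyenear58.5 [267. 308.]
eyefar58.5 [267. 344.]
eyenear67 [267. 320.]
eyefar67 [267. 357.]
rollnear80 [266. 410.]
basenear [268. 218.]
```

```bash
python3 -m crank '[[0.5,0,0,0,1],[0.3,0.3,0,0,1],[0,0.4,0,0,1],[0,0,0,0,1],[0,0,0,0,1],[0,0,0,0,1]]'
python3 - <<'E'
from h import *
st()
im,c=pic('wrist','w18.png')
x0,y0,x1,y1=205,110,305,220
cv2.imwrite('pics/w18z.png',cv2.resize(im[y0:y1,x0:x1],(545,600),interpolation=cv2.INTER_CUBIC))
th=-.121
for n,l in [('shoulder0',(-59,0,57)),('sh-2',(-61,0,57)),('back0',(-105,0,57)),('back-2',(-107,0,57)),('eyenear58.5',(-59,0,58.5)),('eyenear67',(-59,0,67)),('eyefar67',(-51,0,67)),('rollnear80',(-44,0,80)),('basenear',(-67,0,8))]:
    X=[597.3+np.cos(th)*l[0]-np.sin(th)*l[1],-264.2+np.sin(th)*l[0]+np.cos(th)*l[1],l[2]]; q=proj(c,X); print(n,((q-[x0,y0])*5.45).round(0))
E
```

```text
time: 38.45
eef_pos: [551.2, -258.5, 210.3]
eef_rot: [-1.569, 0.094, -0.095]
wrist_force: [-0.5, 0.5, -0.0]
grip_width: 1.004
t 38.45 pos [ 551.2 -258.5  210.3] rot [-1.569  0.094 -0.095] F [-0.5  0.5 -0. ] w 1.004
shoulder0 [269. 348.]
sh-2 [269. 337.]
back0 [269.  99.]
back-2 [269.  87.]
eyenear58.5 [269. 349.]
eyenear67 [269. 359.]
eyefar67 [269. 401.]
rollnear80 [268. 457.]
basenear [270. 266.]
```

View pics/w18z.png

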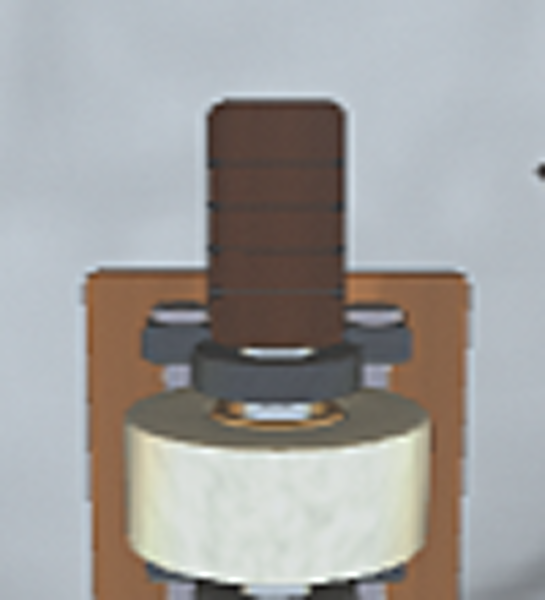

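```bash
python3 -m crank '[[0,-0.8,0,0,1],[-0.5,-0.8,0,0,1],[0,0,0,0,1],[0,0,0,0,1]]'
python3 - <<'E'
from h import *
im,c=pic('side','s19.png'); a=cv2.imread('pics/side0.png')
cv2.imwrite('pics/cmp.png',np.hstack([cv2.resize(x[90:340,165:325],(384,600),interpolation=cv2.INTER_CUBIC) for x in (a,im)]))
E
```

```text
time: 38.9
eef_pos: [531.8, -256.0, 275.0]
eef_rot: [-1.568, 0.092, -0.096]
wrist_force: [-0.6, 0.6, 0.5]
grip_width: 0.999
```

View pics/cmp.png

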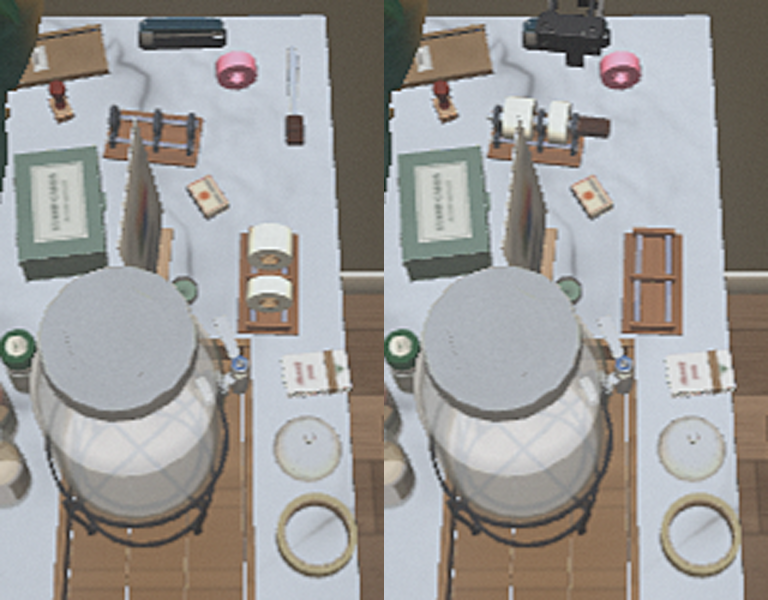

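All bystanders match their start positions, and the rolls and spindle are in place.

```bash
python3 -c "
from h import *
print(order.finish_job())"
```

```text
the job is handed in; nothing more can be done
None
```

The label dispenser is reloaded and the job is handed in at about 39 s of the 72 s allowed. The wide and narrow rolls are in their matching bays, and the spindle runs through all three cheeks and both cores.

- **Rolls:** The wide roll first landed about 5.5 mm off the centre of its bay. I had measured it with a camera pose read after the picture was taken. I re-gripped it and shifted it, and it then sat where predicted. The narrow roll ended about 2 mm off centre.
- **Spindle:** It went in freely until the handle's shoulder met the first cheek, with about 11 N of push at the stop. In the last wrist picture the handle's back end was where a seated handle should be, to within about 0.5 mm. A thin bright sliver still showed at the shoulder. I took it for the shaft seen through the hole's clearance, not a gap. In the side view the tip stands out past the far cheek.
- **Other things:** Before-and-after side pictures show the things in view in their original places. The gripper body hid part of the stapler in the last one. The gripper was open and clear at hand-in, with about zero wrist force.

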